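# Snap the ink cartridge onto the refill nipple and hold the valve open

### The job

Three aluminium brush-pen ink cartridges of different thickness stand on the table; pick up the middle-sized one, the only one that fits the refill stand, and push its foot squarely onto the slanted filling nipple until both side catches snap over its foot flange. Then press it fully home against the spring of the valve pin, and finish while your gripper is still holding it pressed there: do not let go. Leave the other two cartridges, the brush, the paperweight and the dish where they are.

Things in the scene. Friction and masses are not known exactly. Their poses are not given: they have to be found in the camera images.
- medium_mid (a point): centre (31 mm above the underside) of the middle-sized (right) cartridge, aluminium, 62 mm tall, upright; z = its axis, up. Diameters in mm from below: foot flange 34 (0-6 mm up), neck 26 (to 20), shoulder 32 (20-27), grip stem 24 (27-62, dark grooves: hold here). Blind socket in the underside 18 wide, 22 mm deep. Weighs roughly 0.12 kg. It fits the nipple and the catches.
- small_mid (a point): centre (31 mm above the underside) of the small (wrong) cartridge, aluminium, 62 mm tall, upright; z = its axis, up. Diameters in mm from below: foot flange 27 (0-6 mm up), neck 20 (to 20), shoulder 24 (20-27), grip stem 18 (27-62, dark grooves: hold here). Blind socket in the underside 11 wide, 22 mm deep. Its socket is too narrow for the nipple.
- large_mid (a point): centre (31 mm above the underside) of the large (wrong) cartridge, aluminium, 62 mm tall, upright; z = its axis, up. Diameters in mm from below: foot flange 43 (0-6 mm up), neck 34 (to 20), shoulder 41 (20-27), grip stem 31 (27-62, dark grooves: hold here). Blind socket in the underside 26 wide, 22 mm deep. Its flange is too wide for the catches.
- nipple: slanted filling head of the fixed refill stand. Origin: centre of its flat grey face (78 x 88 mm), 75 mm above the table; z = nipple axis, out of the face, 25 deg off vertical, leaning to the robot's side; y level, through both catches. Steel stub 15 mm diameter, 17 mm high, tip tapered to 9. Home: the cartridge's underside lies on the face, its centre 31 mm out along z; its turn about z is free.
- stand: the whole refill stand, bolted down; place and heading vary. Origin: on the table below the filling head; its x points away from the nipple's lean. Base plate 190 x 110 x 10 mm. A black ink tank, 62 mm diameter, top 72 mm above the table, stands 95 mm behind the nipple (to the stand's +x).
- valve (a joint): 7 mm brass spring pin in the nipple, travel in m: 0 = free, its tip 30 mm above the face along the nipple axis; grows as the cartridge's socket presses it in. About 0.004 when the cartridge merely hangs under the snapped catches, 0.008 when pressed fully home, which takes a steady push of about 8 N; without that push the spring lifts the cartridge back by 4 mm.
- catch_left (a joint): steel spring catch at nipple +y, m outwards: 0 at rest and once snapped, 0.0025 while spread. 18-26 mm from the axis, 19 mm high, sloping inner top; flat underside of its nose 10 mm above the face. The flange starts to spread it 16 mm above the face; it snaps shut when the cartridge's underside is under 4 mm above the face. Spreading both catches takes 6 to 12 N along the axis.
- catch_right (a joint): the same catch on the -y side of the nipple, in m outwards.
- paperweight: black steel bar 35 x 200 x 22 mm lying on the table, bystander; origin: centre of its underside, y along it.
- brush: dark wooden writing brush, 12 mm thick, 210 mm long, lying on the table, bystander; origin: on the underside near the middle, y along it towards the tip.
- dish: white ceramic bowl 90 mm across and 30 mm high, bystander; origin: centre of its underside.
There are look-alikes about, which are no part of the job. What is shaped like the stand but blue or white is not meant. What is shaped like the part that bears medium_mid but brown is not meant.

How it is judged:
By the outcome, as a careful person would: the job done as asked, in the order asked, and still so for the second after the job is handed in, while the arm keeps its last pose, push and grip.
It also fails if it takes over 35 s, if anything falls off the work surface, if the arm or the gripper's body presses on something with over 40 N, if the wrist force passes 120 N, or if a joint passes its speed limit or range.

### The arm

A 7-joint arm with a two-finger parallel gripper is mounted at the origin on the work surface. World frame = base frame: x ahead of the robot, y to its left, z up, the work surface at z = 0. Lengths are in m, angles in rad, forces in N, time in s.
With the tool pointing down it reaches from about 0.425 to 0.925 m from the base axis. Payload 6.8 kg.
Tool frame: the origin (TCP) lies midway between the tips of the shut fingers; the grasp point (between the pads) lies 19 mm behind it; z points along the fingers, y is the direction in which the jaws open and shut (so a half turn about z gives the same grasp; the last joint's range is limited). The gripper opens to 85 mm and grips with 20 to 120 N. Pads are 22 mm wide; open, the fingers measure 114 mm over their backs; the gripper's body (76 mm by 85 mm) begins 54 mm behind the grasp point. The pads swing forward as they close: fully open they stand 13 mm farther back than shut.
Start: joints at [1.07, 0.477, 0.022, 1.555, -0.011, 1.109, -0.083], TCP at [0.258, -0.624, 0.192] pointing down, gripper open.
Joint ranges: [-2.96, 2.96], [-0.34, 2.1], [-1.41, 1.46], [0.24, 2.44], [-1.37, 4.51], [0.17, 1.92], [-2.96, 2.96]. Speed limits (rad/s): [2.39, 2.39, 3.14, 3.14, 3.14, 3.14, 3.14].

### API

Orientations are given as a unit quaternion [w, x, y, z].
In Python, from station import * gives the robot as it stands. The module is installed in compiled form; this text tells all that it offers.
- The arm moves only by the tool jog_arm, never from a script. Its arguments are lists of equal length, an entry for each row: "dp": the shift along the tool's x, y, z in units of 25 mm (1.0 is 25 mm), a list of three; "angular": the turn, a rotation vector about the tool's x, y, z in units of 5 degrees (1.0 is 5 degrees), a list of three; "claw": the finger opening in mm, from 0 to 85.4. A call has exactly 5 rows; each row is the pose to reach, as a shift and turn from the pose commanded when the call began, along the tool's axes at that moment; what a row does not reach only later rows make up. A row lasts 1/10 s, in which the tool goes at most 50 mm and 8.59 degrees, less where a joint would pass 70% of its speed; a pose out of reach is approached as far as the arm can. A call with a gripper value outside its range is refused whole. The fingers move at their own pace and stop on an object; "grip_force" is the grip in N (left out, the last holds). Time passes only in rows, so rows that repeat a pose let the fingers close, or fill a call up. It gives the time, the measured TCP pose, the force and the opening at its end, in the units of the state.
- get_obs(): the state, without advancing time (a new reading comes with each control period).
- read_camera(name): name is "scene" or "side" or "wrist"; returns a dict with "pixels" (400x640x3 uint8, blue, green, red), "camera_matrix" (3x3 intrinsics, pixels), "k1" (the pictures are not rectified: a ray, as slopes to the right and down, at radius r is drawn at 1 + k1 r^2 times it, then the intrinsics apply), "rvec" (rotation vector, rad) and "tvec" (3), from world to camera coordinates, as OpenCV has them. Camera axes: x right, y down, z forward; pixel columns grow to the right and rows downward; lengths in m; the calibration is good to about 2 mm. A picture is of the moment at which its call begins. There is no depth.
- hand_in(): hands the job in, once; it reports no verdict.
The state is a dict: "t": time; "q": joint angles; "joint_vel": joint speeds; "joint_torque": joint torques, N m; "eef_pos": TCP position; "tool_rot": TCP orientation; "contact_force": force on the tool from outside, world axes, zero at the start; "torque": the same for the moment, N m; "gripper_width": opening from 0.0 (shut) to 1.0 (fully open).
Only numpy, scipy, OpenCV 4.12 (cv2) and the standard library are available. Lean on these libraries where they do the work, as an engineer would, in place of code of your own. Each camera call takes 0.05 s, during which the arm holds its last target.

## Working session

There is one attempt and no reset: what is moved stays moved. The work goes in short steps, Python scripts to look and compute and a tool call to move; the robot and the scene stay as the last step left them, time stands still between calls to the robot, and variables do not carry over. Pictures are saved under pics/ and viewed, and the job is handed in when it is done.

Besides the shell and the picture viewer there is one more tool, called after "Request:" in YAML: its name, and indented under it one key for each argument. jog_arm: Moves the arm, as the interface text tells. Its arguments: {"type":"object","properties":{"dp":{"type":"array","items":{"type":"array","items":{"type":"number"}}},"angular":{"type":"array","items":{"type":"array","items":{"type":"number"}}},"claw":{"type":"array","items":{"type":"number"}},"grip_force":{"type":"number"}},"required":["dp","angular","claw"]}

```bash
mkdir -p pics; cat > h.py <<'E'
from station import *
import numpy as np, cv2
from scipy.spatial.transform import Rotation as R
def shot(name,tag):
    c=read_camera(name); cv2.imwrite(f'pics/{tag}.png',c['pixels'])
    np.savez(f'pics/{tag}.npz',**c); return c
def load(tag): return dict(np.load(f'pics/{tag}.npz'))
def proj(c,P):
    P=np.atleast_2d(P).astype(float); Rm=cv2.Rodrigues(c['rvec'])[0]
    q=P@Rm.T+np.ravel(c['tvec']); s=q[:,:2]/q[:,2:]
    r2=(s**2).sum(1,keepdims=True); s=s*(1+float(c['k1'])*r2)
    K=c['camera_matrix']; return np.c_[s[:,0]*K[0,0]+K[0,2],s[:,1]*K[1,1]+K[1,2]]
def ray(c,uv):
    K=c['camera_matrix']; d=np.array([(uv[0]-K[0,2])/K[0,0],(uv[1]-K[1,2])/K[1,1]]); s=d.copy()
    for _ in range(30): s=d/(1+float(c['k1'])*(s@s))
    Rm=cv2.Rodrigues(c['rvec'])[0]; o=-Rm.T@np.ravel(c['tvec']); return o,Rm.T@np.array([s[0],s[1],1])
def atz(c,uv,z):
    o,d=ray(c,uv); return o+d*(z-o[2])/d[2]
def st():
    o=get_obs(); 
    for k in ('t','eef_pos','tool_rot','contact_force','torque','gripper_width','q'): print(k,np.round(o[k],4))
    return o
E
python3 - <<'E'
from h import *
for n in('scene','side','wrist'):
    c=shot(n,n+'0'); Rm=cv2.Rodrigues(c['rvec'])[0]; print(n,-Rm.T@np.ravel(c['tvec']),Rm[2],c['camera_matrix'][0,0],c['k1'])
st()
E
```

```text
scene [0.88357239 0.44918606 1.06927695] [-0.28181455 -0.48393365 -0.82848583] 443.6061291095132 -0.052825406186298454
side [0.39566801 0.88843916 0.91773364] [ 0.1028758  -0.76326232 -0.63784575] 488.2821664656267 -0.06571816449838547
wrist [ 0.333786   -0.5920762   0.37299691] [-0.29140473 -0.11931283 -0.94912999] 304.6623060897957 -0.011344680508705452
t 0.15
eef_pos [ 0.2582 -0.6231  0.1909]
tool_rot [-7.000e-04  9.808e-01  1.951e-01 -2.000e-04]
contact_force [-0.4295  0.0195 -0.0438]
torque [-0.0078  0.0129  0.0316]
gripper_width 0.9999
q [ 1.0699  0.4777  0.0224  1.5562 -0.0115  1.1093 -0.0831]
```

View pics/scene0.png

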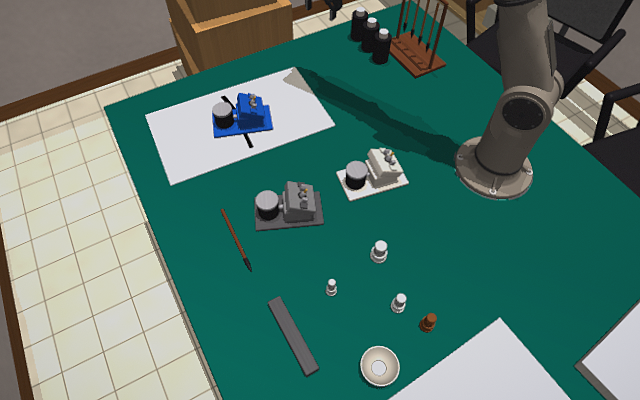

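View pics/side0.png

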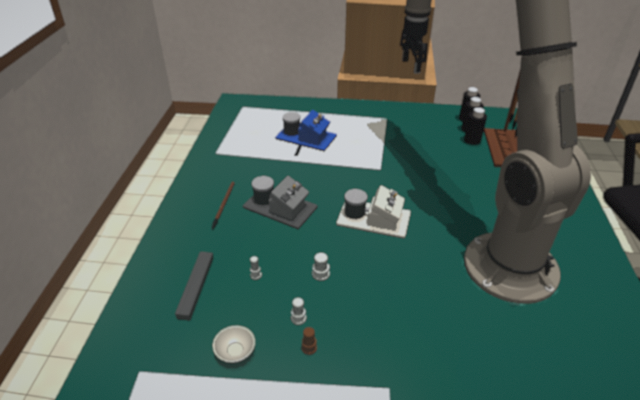

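View pics/wrist0.png

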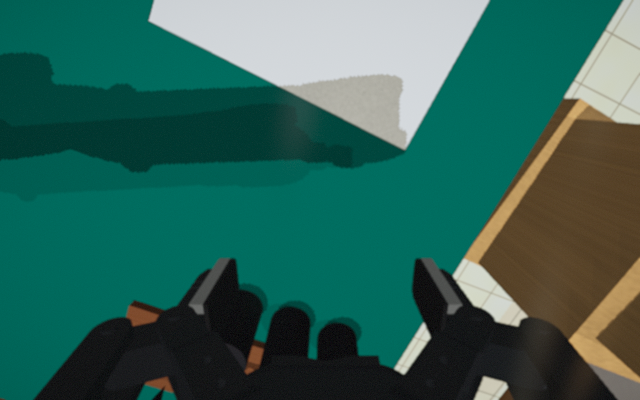

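```bash
python3 - <<'E'
from h import *
for t,(x,y,w,h) in {'scene0':(310,225,130,110),'side0':(235,240,110,120)}.items():
    im=cv2.imread(f'pics/{t}.png')[y:y+h,x:x+w]; cv2.imwrite(f'pics/{t}_c.png',cv2.resize(im,None,fx=5,fy=5,interpolation=cv2.INTER_CUBIC)[:600,:800])
for t,(x,y,w,h) in {'scene0':(245,170,90,70),'side0':(240,165,80,65)}.items():
    im=cv2.imread(f'pics/{t}.png')[y:y+h,x:x+w]; cv2.imwrite(f'pics/{t}_d.png',cv2.resize(im,None,fx=8,fy=8,interpolation=cv2.INTER_CUBIC)[:600,:800])
E
```

```text
(no output)
```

View pics/scene0_c.png

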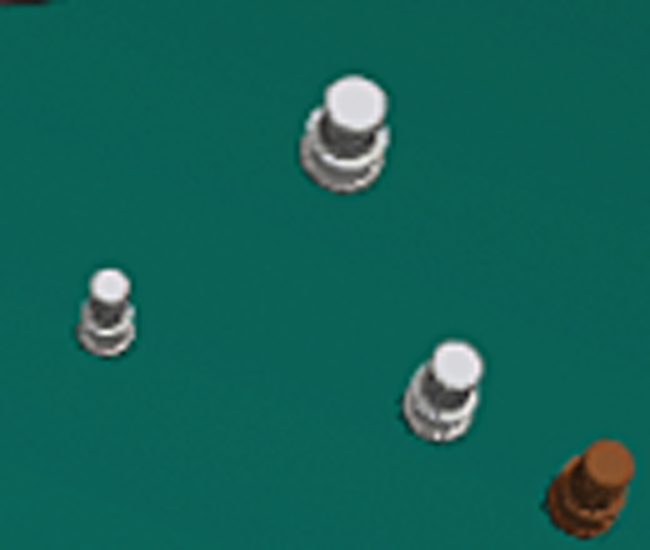

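View pics/side0_c.png

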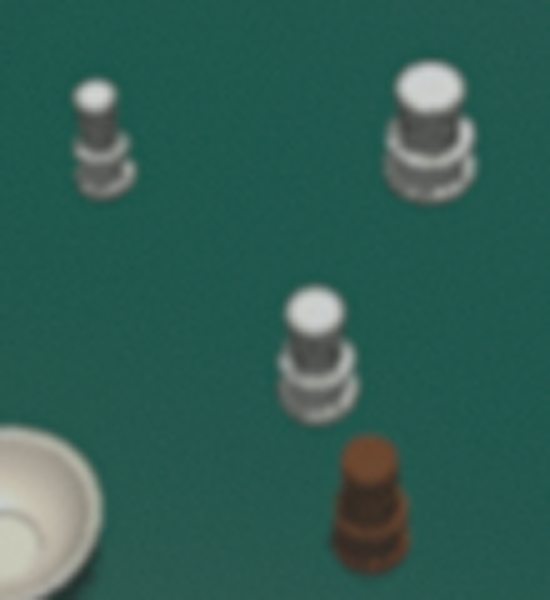

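View pics/scene0_d.png

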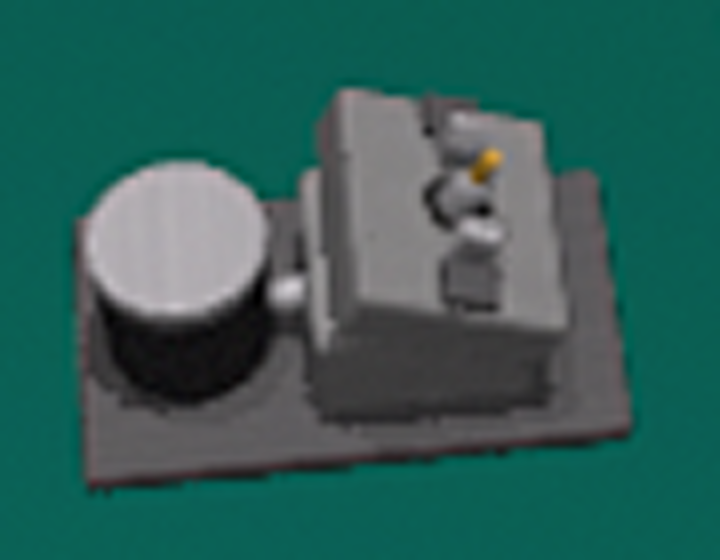

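View pics/side0_d.png

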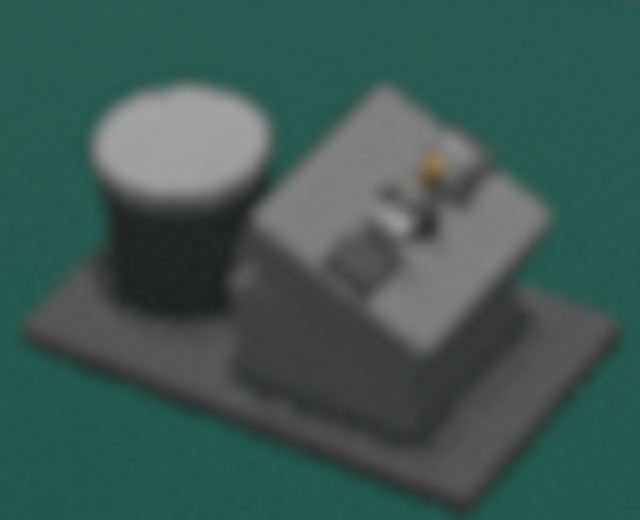

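```bash
cat > stand.py <<'E'
from h import *
from scipy.optimize import least_squares
a=np.radians(25)
def nip(p):
    x,y,yaw=p[:3]; Rz=R.from_euler('z',yaw).as_matrix()
    Rn=Rz@R.from_euler('y',-a).as_matrix()
    return np.array([x,y,.075]),Rn,Rz
def model(p):
    o,Rn,Rz=nip(p); off=p[3]
    P={}
    for i,(sx,sy) in enumerate([(1,1),(1,-1),(-1,-1),(-1,1)]):
        P[f'f{i}']=o+Rn@[sx*.039,sy*.044,0]
        P[f'b{i}']=np.array([o[0],o[1],0])+Rz@[off+sx*.095,sy*.055,.010]
    P['tank']=np.array([o[0],o[1],0])+Rz@[.095,0,.072]
    P['pin']=o+Rn@[0,0,.030]
    return P
def fit(obs,p0):  # obs: list of (cam,name,uv)
    def f(p):
        P=model(p); return np.concatenate([(proj(c,P[n])[0]-uv) for c,n,uv in obs])
    s=least_squares(f,p0,loss='soft_l1'); return s,f(s.x).reshape(-1,2)
E
python3 - <<'E'
from stand import *
cs,cd=load('scene0'),load('side0')
S=lambda u,v:np.array([245+u/8-.45,170+v/8-.45]); D=lambda u,v:np.array([240+u/8-.45,165+v/8-.45])
# stand +x -> toward tank
print(atz(cs,S(177,238),.072),atz(cd,D(180,140),.072))
t=(atz(cs,S(177,238),.072)+atz(cd,D(180,140),.072))/2
n=(atz(cs,S(465,195),.085)+atz(cd,D(395,215),.085))/2
print(n)
d=t-n; yaw=np.arctan2(d[1],d[0]); print(yaw)
obs=[(cs,'tank',S(177,238)),(cd,'tank',D(180,140)),(cs,'pin',S(490,158)),(cd,'pin',D(433,160))]
p0=[n[0],n[1],yaw,.04]
P=model(p0)
for k in P: print(k,((proj(cs,P[k])[0]-[245,170])*8).round(),((proj(cd,P[k])[0]-[240,165])*8).round())
for nm,uv in (('med',(401.0,297.6)),('large',(310+355/5-.4,225+103/5-.4)),('small',(331.6,281.8))): print(nm,atz(cs,uv,.062))
for nm,uv in (('med',(297.6,301.8)),('large',(235+430/5-.4,240+87/5-.4)),('small',(253.8,258.8))): print(nm,atz(cd,uv,.062))
E
```

```text
[ 0.67155233 -0.18423464  0.072     ] [ 0.67074179 -0.18740447  0.072     ]
[ 0.58392409 -0.14085835  0.085     ]
-0.47595027964270503
f0 [357. 305.] [235. 222.]
b0 [ 77. 467.] [ 12. 318.]
f1 [356.  85.] [388.  91.]
b1 [ 88. 201.] [200. 162.]
f2 [564. 135.] [555. 234.]
b2 [616. 185.] [619. 342.]
f3 [574. 351.] [407. 372.]
b3 [631. 450.] [440. 518.]
tank [182. 230.] [181. 142.]
pin [501. 170.] [425. 178.]
med [0.5141393  0.21780012 0.062     ]
large [0.47797478 0.07752942 0.062     ]
small [0.63743157 0.10167454 0.062     ]
med [0.51217161 0.21638387 0.062     ]
large [0.47593873 0.07587501 0.062     ]
small [0.63490173 0.09984932 0.062     ]
```

```bash
cat >> h.py <<'E'
def Rdown(az):  # tool y at azimuth az (deg), z down
    z=np.array([0,0,-1.]); y=np.array([np.cos(np.radians(az)),np.sin(np.radians(az)),0]); return np.c_[np.cross(y,z),y,z]
def quat(o): q=o['tool_rot']; return R.from_quat([q[1],q[2],q[3],q[0]])
def plan(pos,Rm,o=None):
    o=o or get_obs(); Rc=quat(o).as_matrix()
    dp=Rc.T@(np.array(pos)-o['eef_pos']); rv=R.from_matrix(Rc.T@Rm).as_rotvec(degrees=True)
    print('t',round(float(o['t']),2),'dp',(dp/.025).round(3),'ang',(rv/5).round(3),'mm',(dp*1000).round(1),'deg',rv.round(1))
E
python3 - <<'E'
from stand import *
cs,cd=load('scene0'),load('side0')
S=lambda u,v:np.array([245+u/8-.45,170+v/8-.45]); D=lambda u,v:np.array([240+u/8-.45,165+v/8-.45])
obs=[(cs,'tank',S(177,238)),(cd,'tank',D(180,140)),(cs,'pin',S(490,158)),(cd,'pin',D(433,160)),
(cs,'f0',S(352,305)),(cs,'f1',S(345,90)),(cs,'f2',S(545,125)),(cs,'f3',S(565,328)),
(cd,'f0',D(255,218)),(cd,'f1',D(388,85)),(cd,'f2',D(552,215)),(cd,'f3',D(425,352)),
(cs,'b0',S(88,480)),(cs,'b2',S(597,172)),(cs,'b3',S(630,430)),(cd,'b0',D(25,330)),(cd,'b2',D(620,335)),(cd,'b3',D(460,510))]
s,r=fit(obs,[.584,-.14,-.476,.04]); print(s.x.round(4),np.degrees(s.x[2])); 
for (c,n,_),e in zip(obs,r): print(n,e.round(2),end=' ')
print()
print('brown',atz(cs,(310+608/5,225+463/5),.062),atz(cd,(235+370/5,240+457/5),.062))
plan([.57,-.14,.30],Rdown(-26))
E
```

```text
[ 0.5847 -0.1478 -0.4126  0.0387] -23.63765621342325
tank [-0.34 -0.41] tank [-0.46  0.3 ] pin [ 0.23 -0.04] pin [-0.32  1.02] f0 [ 0.71 -0.77] f1 [-0.64 -1.12] f2 [ 0.24 -0.59] f3 [0.98 0.74] f0 [-1.58  0.14] f1 [-0.73 -0.13] f2 [0.41 0.49] f3 [-0.34  1.1 ] b0 [-0.56 -0.31] b2 [ 0.59 -0.47] b3 [ 0.73 -0.01] b0 [-1.44 -0.36] b2 [ 0.33 -1.14] b3 [ 0.24 -0.38] 
brown [0.48041802 0.29328655 0.062     ] [0.47786041 0.29047985 0.062     ]
t 0.15 dp [ 18.92  -13.085  -4.346] ang [-1.600e-02 -5.000e-03 -8.299e+00] mm [ 473.  -327.1 -108.7] deg [ -0.1  -0.  -41.5]
```

Request:
jog_arm:
  dp:
    - [1.2,-0.8,-0.8]
    - [2.6,-1.8,-1.8]
    - [4.0,-2.8,-2.4]
    - [5.4,-3.8,-2.8]
    - [6.8,-4.7,-3.2]
  angular:
    - [0,0,-0.5]
    - [0,0,-1.1]
    - [0,0,-1.8]
    - [0,0,-2.4]
    - [0,0,-3.0]
  claw: [85,85,85,85,85]

```text
t: 0.65
eef_pos: [0.3711, -0.4482, 0.2723]
tool_rot: [0.0, 0.947, 0.323, 0.0]
contact_force: [0.8, -0.6, -0.8]
gripper_width: 0.993
```

Request:
jog_arm:
  dp:
    - [1.55,-1.1,-0.2]
    - [3.1,-2.2,-0.4]
    - [4.6,-3.3,-0.6]
    - [6.1,-4.3,-0.8]
    - [7.6,-5.4,-1.0]
  angular:
    - [0,0,-0.6]
    - [0,0,-1.2]
    - [0,0,-1.8]
    - [0,0,-2.4]
    - [0,0,-3.0]
  claw: [85,85,85,85,85]

```text
t: 1.15
eef_pos: [0.4391, -0.2255, 0.2968]
tool_rot: [0.0, 0.896, 0.443, -0.0]
contact_force: [0.3, -0.1, 0.2]
gripper_width: 0.996
```

```bash
python3 - <<'E'
from h import *
st()
plan([.57,-.14,.30],Rdown(-25))
E
```

```text
t 1.15
eef_pos [ 0.4391 -0.2255  0.2968]
tool_rot [ 1.000e-04  8.964e-01  4.432e-01 -1.000e-04]
contact_force [ 0.3178 -0.1175  0.1787]
torque [-0.0088 -0.0595 -0.0243]
gripper_width 0.996
q [ 0.6178  0.1023 -0.2915  1.8221  0.0316  1.2215 -0.3356]
t 1.15 dp [ 5.896  2.084 -0.128] ang [ 2.000e-03  3.000e-03 -2.477e+00] mm [147.4  52.1  -3.2] deg [  0.    0.  -12.4]
```

Request:
jog_arm:
  dp:
    - [1.5,0.5,0]
    - [3.0,1.1,0]
    - [4.5,1.6,-0.1]
    - [5.9,2.1,-0.1]
    - [5.9,2.1,-0.1]
  angular:
    - [0,0,-0.6]
    - [0,0,-1.2]
    - [0,0,-1.8]
    - [0,0,-2.5]
    - [0,0,-2.5]
  claw: [85,85,85,85,85]

```text
t: 1.65
eef_pos: [0.5735, -0.1372, 0.2985]
tool_rot: [-0.001, 0.841, 0.541, 0.001]
contact_force: [-0.2, 0.9, -0.7]
gripper_width: 0.992
```

```bash
python3 - <<'E'
from stand import *
c=shot('wrist','w1'); o=st()
P=model([ 0.5847,-0.1478,-0.4126,0.0387]); print({k:proj(c,v)[0].round(1) for k,v in P.items()})
E
```

```text
t 1.7
eef_pos [ 0.5716 -0.1397  0.2984]
tool_rot [-9.000e-04  8.423e-01  5.391e-01  1.000e-04]
contact_force [ 0.1261 -0.8993  0.0175]
torque [-0.0092  0.0475 -0.0986]
gripper_width 0.9877
q [ 0.4446  0.2815 -0.3892  1.6101  0.1089  1.2725 -0.395 ]
{'f0': array([363.8, 134.7]), 'b0': array([422.9, 120.5]), 'f1': array([362.2, 201.1]), 'b1': array([417.2, 190.8]), 'f2': array([310.8, 194.7]), 'b2': array([299.4, 192.5]), 'f3': array([308.9, 132.9]), 'b3': array([296.4, 122.4]), 'tank': array([405.1, 165.4]), 'pin': array([326.1, 171.4])}
```

View pics/w1.png

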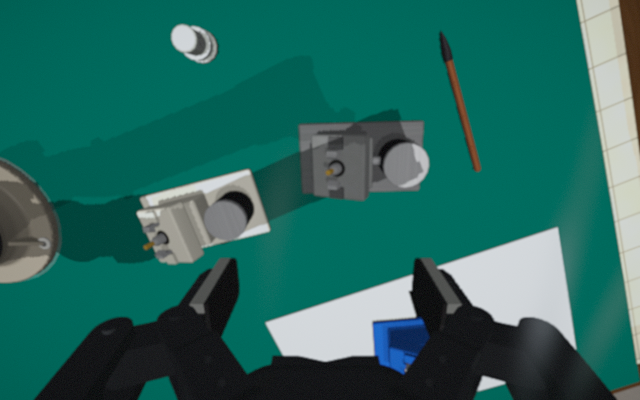

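```bash
python3 - <<'E'
from h import *
im=cv2.imread('pics/w1.png')[112:207,290:435]; cv2.imwrite('pics/w1c.png',cv2.resize(im,None,fx=5.5,fy=5.5,interpolation=cv2.INTER_CUBIC)[:600,:800])
E
```

```text
(no output)
```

View pics/w1c.png

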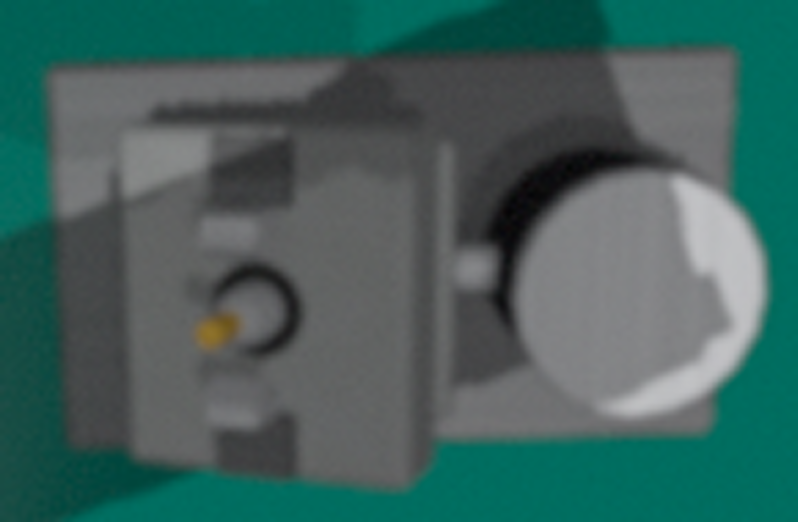

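```bash
cat > fit3.py <<'E'
from stand import *
cs,cd,cw=load('scene0'),load('side0'),load('w1')
S=lambda u,v:np.array([245+u/8-.45,170+v/8-.45]); D=lambda u,v:np.array([240+u/8-.45,165+v/8-.45]); W=lambda u,v:np.array([290+u/5.5-.4,112+v/5.5-.4])
A=[(cs,'tank',S(177,238)),(cs,'pin',S(490,158)),(cs,'f0',S(352,305)),(cs,'f1',S(345,90)),(cs,'f2',S(545,125)),(cs,'f3',S(565,328)),(cs,'b0',S(88,480)),(cs,'b2',S(597,172)),(cs,'b3',S(630,430))]
B=[(cd,'tank',D(180,140)),(cd,'pin',D(433,160)),(cd,'f0',D(255,218)),(cd,'f1',D(388,85)),(cd,'f2',D(552,215)),(cd,'f3',D(425,352)),(cd,'b0',D(25,330)),(cd,'b2',D(620,335)),(cd,'b3',D(460,510))]
C=[(cw,'tank',W(640,290)),(cw,'pin',W(206,335)),(cw,'f3',W(122,125)),(cw,'f2',W(135,462)),(cw,'f1',W(405,490)),(cw,'b0',W(735,50)),(cw,'b3',W(48,68)),(cw,'b2',W(70,448)),(cw,'b1',W(712,432))]
for obs in (A,B,C,A+B+C):
    s,r=fit(obs,[.584,-.147,-.42,.04]); print(s.x.round(4),np.degrees(s.x[2]).round(2)); print(r.round(1).tolist())
E
python3 fit3.py
python3 - <<'E'
from h import *
plan([.513,.217,.24],Rdown(23))
E
```

```text
[ 0.5857 -0.1472 -0.4099  0.0389] -23.49
[[-0.6, -0.0], [0.0, 0.3], [0.5, -0.4], [-0.9, -0.8], [0.0, -0.3], [0.8, 1.0], [-0.8, 0.1], [0.3, -0.2], [0.5, 0.3]]
[ 0.5839 -0.1485 -0.4196  0.0379] -24.04
[[0.0, 0.0], [-0.0, 0.9], [-1.3, -0.1], [-0.3, -0.3], [0.8, 0.4], [-0.1, 1.0], [-0.8, -0.6], [0.9, -1.1], [0.6, -0.4]]
[ 0.5861 -0.1495 -0.3984  0.0395] -22.82
[[0.5, 0.8], [0.6, -0.2], [-1.9, -0.3], [-1.5, 0.0], [0.9, 0.8], [1.0, -0.8], [-0.6, -0.4], [-0.7, 0.5], [0.4, 0.1]]
[ 0.5855 -0.149  -0.4006  0.0394] -22.95
[[-0.8, -0.3], [-0.3, -0.3], [0.4, -0.9], [-1.3, -1.2], [-0.4, -0.9], [0.7, 0.4], [-1.0, -0.0], [-0.4, -0.8], [0.2, -0.4], [-0.9, 0.2], [-0.5, 0.7], [-1.7, -0.0], [-1.2, -0.4], [0.1, 0.1], [-0.3, 0.8], [-1.9, -0.4], [-0.2, -1.7], [0.1, -0.9], [0.0, 0.8], [0.0, -0.3], [-2.3, -0.5], [-2.1, -0.1], [0.3, 0.7], [0.6, -0.8], [-1.1, -0.6], [-1.3, 0.3], [-0.2, 0.1]]
t 1.7 dp [11.973 -8.1    2.361] ang [-9.000e-03 -1.900e-02 -9.552e+00] mm [ 299.3 -202.5   59. ] deg [ -0.   -0.1 -47.8]
```

Request:
jog_arm:
  dp:
    - [1.5,-1.0,0]
    - [3.0,-2.0,0.2]
    - [4.6,-3.1,0.5]
    - [6.1,-4.1,0.8]
    - [7.6,-5.1,1.1]
  angular:
    - [0,0,-1.2]
    - [0,0,-2.4]
    - [0,0,-3.6]
    - [0,0,-4.8]
    - [0,0,-6.0]
  claw: [60,60,60,60,60]

```text
t: 2.2
eef_pos: [0.5341, 0.0838, 0.2715]
tool_rot: [0.001, 0.675, 0.738, -0.0]
contact_force: [0.4, -0.4, -0.3]
gripper_width: 0.704
```

```bash
python3 - <<'E'
from h import *
plan([.513,.217,.20],Rdown(23))
E
```

```text
t 2.2 dp [ 5.385 -0.366  2.853] ang [-2.000e-03  1.700e-02 -3.581e+00] mm [134.6  -9.2  71.3] deg [ -0.    0.1 -17.9]
```

Request:
jog_arm:
  dp:
    - [1.4,-0.1,0.6]
    - [2.8,-0.2,1.2]
    - [4.1,-0.3,1.8]
    - [5.4,-0.4,2.4]
    - [5.4,-0.4,2.6]
  angular:
    - [0,0,-0.9]
    - [0,0,-1.8]
    - [0,0,-2.7]
    - [0,0,-3.6]
    - [0,0,-3.6]
  claw: [60,60,60,60,60]

```text
t: 2.7
eef_pos: [0.5107, 0.2208, 0.2054]
tool_rot: [-0.001, 0.549, 0.836, -0.0]
contact_force: [-0.3, -0.8, -0.3]
gripper_width: 0.703
```

```bash
python3 - <<'E'
from h import *
c=shot('wrist','w2'); o=st()
print(proj(c,[[.513,.217,.062],[.513,.217,0],o['eef_pos']]))
im=cv2.imread('pics/w2.png'); cv2.imwrite('pics/w2b.png',im)
E
```

```text
t 2.75
eef_pos [0.5116 0.2179 0.205 ]
tool_rot [-8.000e-04  5.509e-01  8.346e-01 -1.200e-03]
contact_force [-0.3163 -1.1838 -1.0552]
torque [ 0.0037  0.0045 -0.0065]
gripper_width 0.7001
q [ 0.0389  0.3482 -0.6884  1.7896  0.2458  1.0942 -0.3307]
[[325.04544271 180.60832701]
 [325.12154769 168.50795122]
 [323.23236902 233.74286194]]
```

View pics/w2.png

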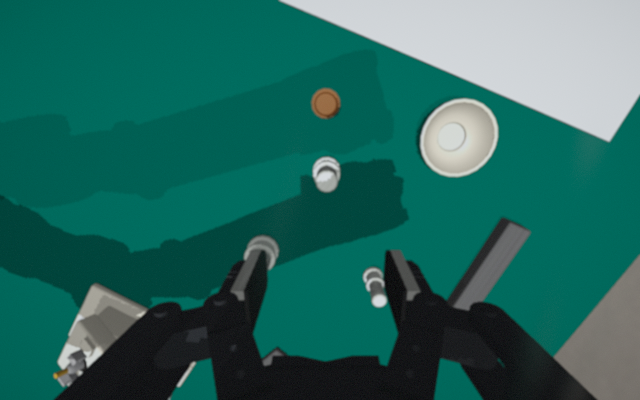

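```bash
python3 - <<'E'
from h import *
c=load('w2')
im=c['pixels'][145:205,290:370]; cv2.imwrite('pics/w2c.png',cv2.resize(im,None,fx=10,fy=10,interpolation=cv2.INTER_CUBIC))
E
```

```text
(no output)
```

View pics/w2c.png

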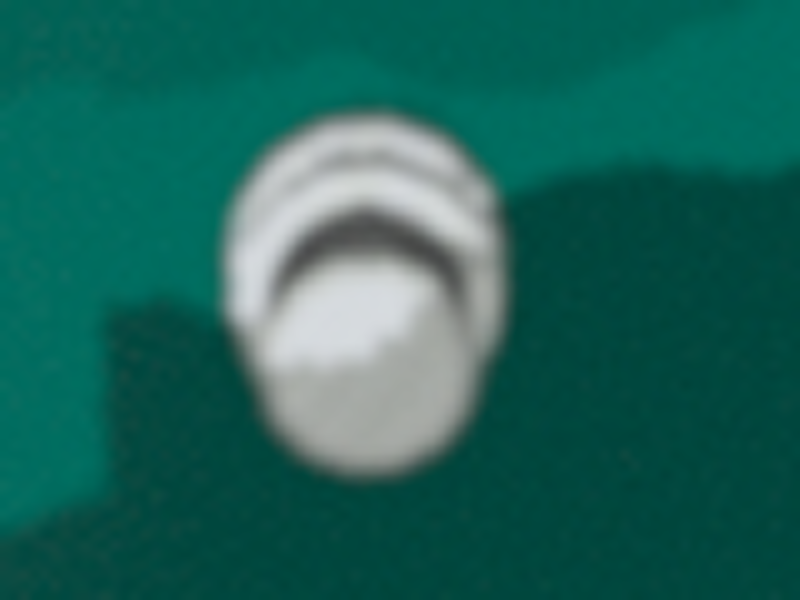

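```bash
python3 - <<'E'
from h import *
c=load('w2'); print(atz(c,(326.3,181.0),.062),atz(c,(326.1,169.6),.003))
plan([.513,.217,.09],Rdown(23)); plan([.513,.217,.032],Rdown(23))
E
```

```text
[0.51444706 0.21714144 0.062     ] [0.5144675  0.21679183 0.003     ]
t 2.75 dp [-0.054  0.052  4.599] ang [-0.034  0.     0.029] mm [ -1.4   1.3 115. ] deg [-0.2  0.   0.1]
t 2.75 dp [-0.054  0.059  6.919] ang [-0.034  0.     0.029] mm [ -1.4   1.5 173. ] deg [-0.2  0.   0.1]
```

Request:
jog_arm:
  dp:
    - [-0.05,0.07,1.4]
    - [-0.05,0.07,3.0]
    - [-0.05,0.07,4.4]
    - [-0.05,0.07,5.2]
    - [-0.05,0.07,5.5]
  angular:
    - [0,0,0]
    - [0,0,0]
    - [0,0,0]
    - [0,0,0]
    - [0,0,0]
  claw: [60,60,60,60,60]

```text
t: 3.25
eef_pos: [0.5149, 0.2136, 0.0672]
tool_rot: [-0.0, 0.553, 0.833, -0.002]
contact_force: [-0.4, -0.7, 0.9]
gripper_width: 0.705
```

```bash
python3 - <<'E'
from h import *
plan([.5138,.217,.030],Rdown(23))
c=shot('wrist','w3');print(proj(c,[[.5138,.217,.062],[.5138,.217,0]]))
E
```

```text
t 3.25 dp [0.145 0.018 1.487] ang [-0.045  0.021 -0.043] mm [ 3.6  0.5 37.2] deg [-0.2  0.1 -0.2]
[[324.31247798 221.62200979]
 [324.74051733 193.82277521]]
```

View pics/w3.png

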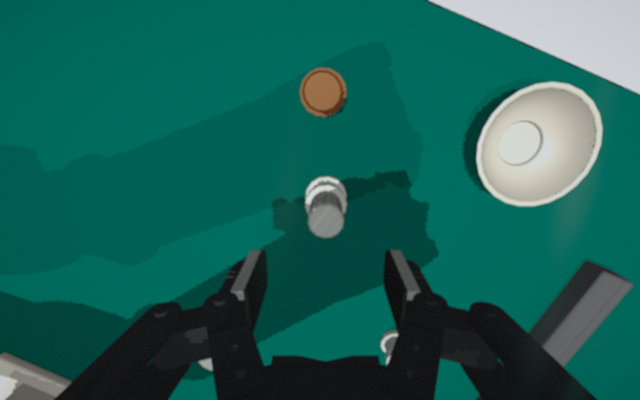

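Request:
jog_arm:
  dp:
    - [0.1,0.03,0.4]
    - [0.14,0.03,0.9]
    - [0.14,0.03,1.3]
    - [0.14,0.03,1.48]
    - [0.14,0.03,1.48]
  angular:
    - [0,0,0]
    - [0,0,0]
    - [0,0,0]
    - [0,0,0]
    - [0,0,0]
  claw: [60,60,60,60,60]

```text
t: 3.8
eef_pos: [0.5144, 0.2204, 0.0315]
tool_rot: [-0.0, 0.552, 0.834, -0.001]
contact_force: [0.4, 0.6, 0.5]
gripper_width: 0.704
```

```bash
python3 - <<'E'
from h import *
plan([.5138,.217,.030],Rdown(23))
c=shot('wrist','w4');print(proj(c,[[.5138,.217,.062],[.5138,.217,0]]));st()
E
```

```text
t 3.8 dp [-0.114 -0.075  0.06 ] ang [-0.014  0.001  0.002] mm [-2.9 -1.9  1.5] deg [-0.1  0.   0. ]
[[320.20593135 256.67863389]
 [321.52726062 216.16680429]]
t 3.85
eef_pos [0.5147 0.2206 0.032 ]
tool_rot [-1.000e-04  5.518e-01  8.339e-01 -2.000e-04]
contact_force [ 0.6212  0.0198 -0.1077]
torque [ 0.0316 -0.0145 -0.0381]
gripper_width 0.7005
q [-0.0621  0.5643 -0.5871  1.9286  0.436   0.7774 -0.4933]
```

View pics/w4.png

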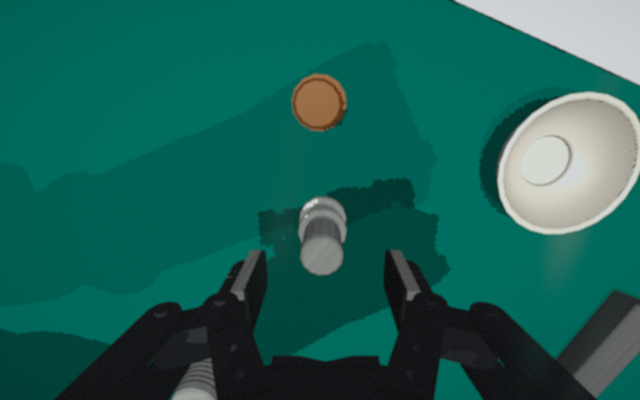

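Request:
jog_arm:
  dp:
    - [-0.06,-0.05,0.05]
    - [-0.1,-0.06,0.06]
    - [-0.1,-0.06,0.06]
    - [-0.1,-0.06,0.06]
    - [-0.1,-0.06,0.06]
  angular:
    - [0,0,0]
    - [0,0,0]
    - [0,0,0]
    - [0,0,0]
    - [0,0,0]
  claw: [60,60,40,20,15]
  grip_force: 60

```text
t: 4.35
eef_pos: [0.5146, 0.2177, 0.0309]
tool_rot: [0.0, 0.552, 0.834, 0.0]
contact_force: [0.2, 0.4, -0.2]
gripper_width: 0.196
```

Request:
jog_arm:
  dp:
    - [0,0,0]
    - [0,0,0]
    - [0,0,0]
    - [0,0,0]
    - [0,0,0]
  angular:
    - [0,0,0]
    - [0,0,0]
    - [0,0,0]
    - [0,0,0]
    - [0,0,0]
  claw: [15,15,15,15,15]
  grip_force: 90

```text
t: 4.85
eef_pos: [0.5145, 0.2177, 0.0307]
tool_rot: [0.0, 0.552, 0.834, 0.0]
contact_force: [-0.3, 0.6, 0.9]
gripper_width: 0.178
```

```bash
python3 - <<'E'
from h import *
c=shot('wrist','w5');st()
E
```

```text
t 4.9
eef_pos [0.5144 0.2177 0.0307]
tool_rot [ 0.      0.5519  0.8339 -0.    ]
contact_force [-0.4202  0.1598 -0.5836]
torque [-0.0259 -0.0734  0.0172]
gripper_width 0.1722
q [-0.058   0.5642 -0.5861  1.9329  0.4375  0.7728 -0.4909]
```

View pics/w5.png

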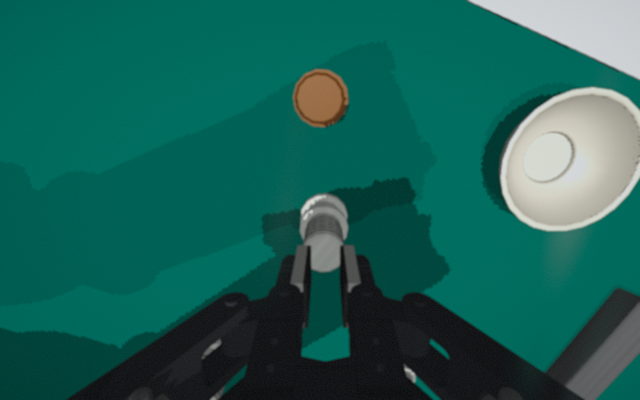

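```bash
python3 - <<'E'
from h import *
c=load('w5'); e=np.array([0.5144,0.2177,0])
print(proj(c,[e+[0,0,z] for z in (.0,.031,.05,.062)]), proj(c,[[.5138,.217,.062],[.5138,.217,0.003]]))
im=c['pixels'][175:335,220:430]; cv2.imwrite('pics/w5c.png',cv2.resize(im,None,fx=3.75,fy=3.75,interpolation=cv2.INTER_CUBIC))
E
```

```text
[[323.87557009 213.00198238]
 [323.71463017 229.95298157]
 [323.59008907 243.07566783]
 [323.4977755  252.80563676]] [[322.00904213 253.46644829]
 [322.74329996 214.96729707]]
```

View pics/w5c.png

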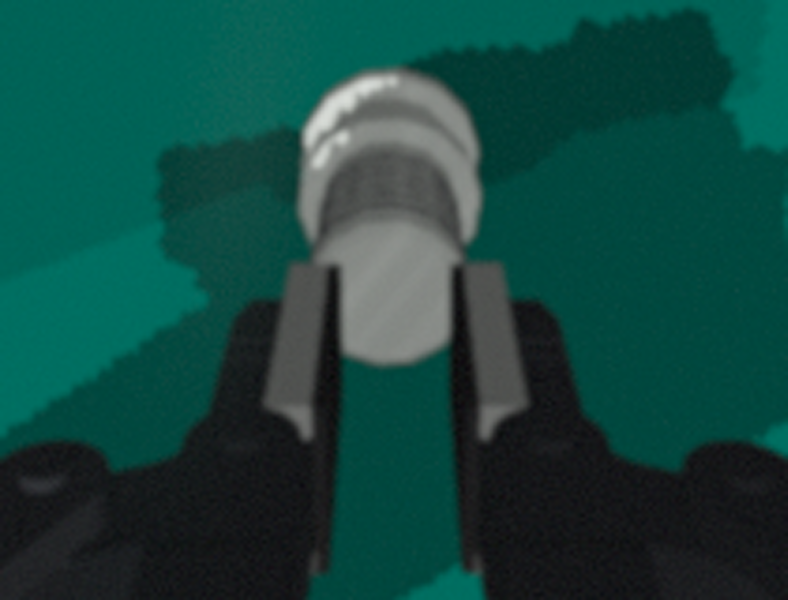

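Request:
jog_arm:
  dp:
    - [0,0,0]
    - [0,0,0]
    - [0,0,0]
    - [0,0,0]
    - [0,0,0]
  angular:
    - [0,0,0]
    - [0,0,0]
    - [0,0,0]
    - [0,0,0]
    - [0,0,0]
  claw: [10,5,0,0,0]
  grip_force: 90

```text
t: 5.4
eef_pos: [0.5145, 0.2177, 0.0307]
tool_rot: [0.0, 0.552, 0.834, 0.0]
contact_force: [-1.0, 0.9, -0.6]
gripper_width: -0.003
```

```bash
python3 - <<'E'
from h import *
c=shot('wrist','w6');st()
im=c['pixels'][175:335,220:430]; cv2.imwrite('pics/w6c.png',cv2.resize(im,None,fx=3.75,fy=3.75,interpolation=cv2.INTER_CUBIC))
E
```

```text
t 5.45
eef_pos [0.5145 0.2177 0.0307]
tool_rot [0.     0.5519 0.8339 0.    ]
contact_force [ 0.0967 -0.8235 -0.0967]
torque [-0.0672  0.0056  0.0093]
gripper_width 0.0034
q [-0.058   0.5642 -0.5862  1.9329  0.4376  0.7728 -0.4909]
```

View pics/w6c.png

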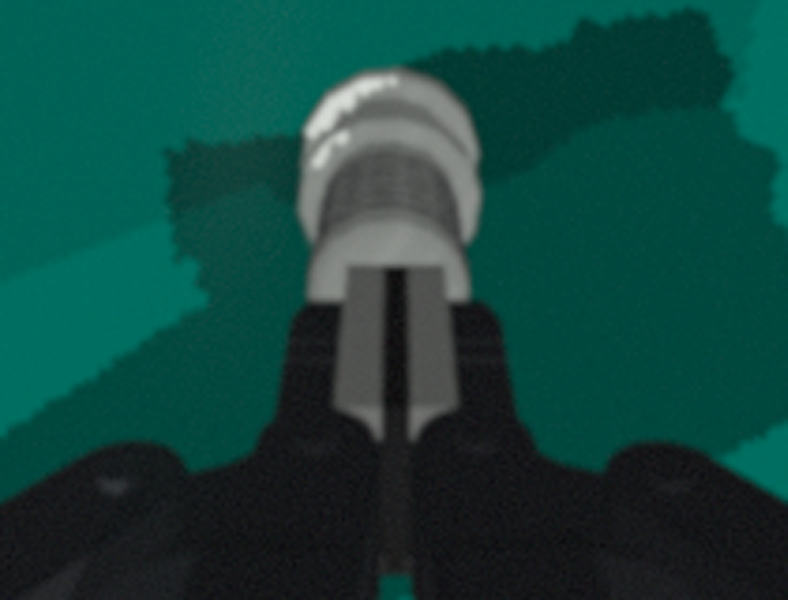

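```bash
python3 - <<'E'
from h import *
c=load('w6'); e=np.array([0.5145,0.2177,.0307]); Rm=Rdown(23)
for x in (.011,0,-.011):
  print(x,[(t,proj(c,e+Rm@[x,0,-t])[0].round(1).tolist()) for t in (0,.013,.02,.03,.04,.05)])
E
```

```text
0.011 [(0, [323.8, 214.0]), (0.013, [323.8, 221.8]), (0.02, [323.7, 226.4]), (0.03, [323.6, 233.7]), (0.04, [323.6, 241.9]), (0.05, [323.5, 251.1])]
0 [(0, [323.9, 229.8]), (0.013, [323.8, 238.5]), (0.02, [323.7, 243.6]), (0.03, [323.7, 251.7]), (0.04, [323.6, 260.8]), (0.05, [323.5, 270.9])]
-0.011 [(0, [323.9, 245.0]), (0.013, [323.8, 254.5]), (0.02, [323.8, 260.2]), (0.03, [323.7, 269.0]), (0.04, [323.6, 278.8]), (0.05, [323.5, 289.9])]
```

```bash
python3 - <<'E'
from h import *
for n,e in(('side',0),('scene',0)):
    c=shot(n,n+'6'); p=proj(c,[.5145,.2177,.031])[0].astype(int); print(p,proj(c,[[.5145,.2177,.031],[.5145,.2177,.062],[.5145,.2177,0]]))
    x,y=p[0]-50,p[1]-60
    im=c['pixels'][y:y+80,x:x+100]; cv2.imwrite(f'pics/{n}6c.png',cv2.resize(im,None,fx=7.5,fy=7.5,interpolation=cv2.INTER_CUBIC)); print(x,y)
E
```

```text
[296 310] [[296.8488104  310.92261502]
 [296.4680329  302.17668198]
 [297.21607208 319.34322872]]
246 250
[398 302] [[398.74655786 302.26028158]
 [400.85206261 297.63681815]
 [396.73883363 306.66522898]]
348 242
```

View pics/side6c.png

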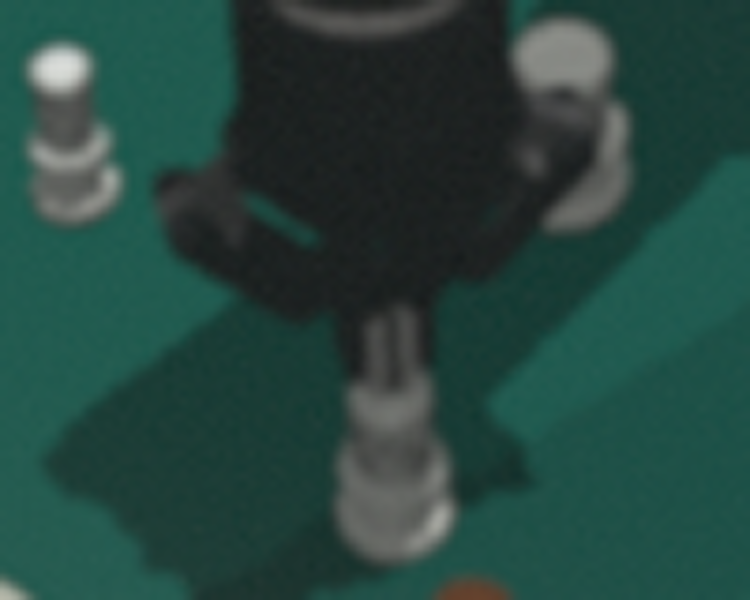

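View pics/scene6c.png

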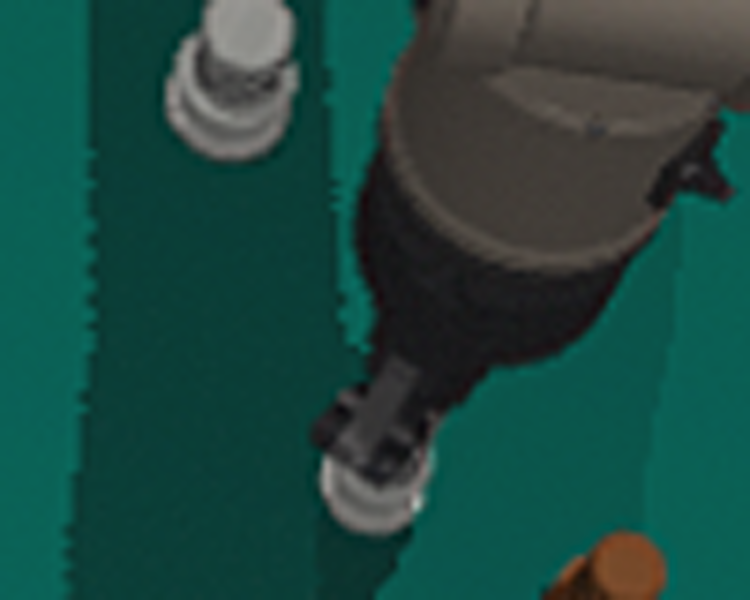

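```bash
python3 - <<'E'
from h import *
a,b=load('side6'),load('scene6')
for ua,ub in (((246+395/7.5,250+388/7.5),(348+380/7.5,242+483/7.5)),((246+395/7.5,250+388/7.5),(348+370/7.5,242+460/7.5)),((298,302),(397,303))):
    o1,d1=ray(a,ua);o2,d2=ray(b,ub)
    A=np.c_[d1,-d2]; s=np.linalg.lstsq(A,o2-o1,rcond=None)[0]; print(o1+d1*s[0],o2+d2*s[1])
print(np.ravel(read_camera('wrist')['tvec']))
c=read_camera('wrist');Rm=cv2.Rodrigues(c['rvec'])[0];p=-Rm.T@np.ravel(c['tvec']); o=get_obs(); M=quat(o).as_matrix(); print('cam in tool',M.T@(p-o['eef_pos']),M.T@Rm.T)
c=load('wrist0');Rm=cv2.Rodrigues(c['rvec'])[0];p=-Rm.T@np.ravel(c['tvec']); 
M=R.from_quat([.9808,.1951,-.0002,-.0007]).as_matrix(); print(M.T@(p-np.array([.2582,-.6231,.1909])))
E
```

```text
[0.50995545 0.21540174 0.06132379] [0.52798699 0.23064854 0.0517479 ]
[0.51088726 0.20991432 0.0543413 ] [0.52465364 0.22175225 0.04687519]
[0.51241046 0.20991721 0.05319025] [0.52473237 0.22058294 0.04648331]
[-0.55945746  0.00904183  0.22713907]
cam in tool [ 0.08092333  0.00073719 -0.1821933 ] [[ 1.27000694e-04 -9.49005259e-01 -3.15260215e-01]
 [ 9.99999955e-01  3.53812810e-05  2.96338270e-04]
 [-2.70072266e-04 -3.15260239e-01  9.49005221e-01]]
[ 8.16829521e-02  8.63680364e-08 -1.82106838e-01]
```

```bash
python3 - <<'E'
from h import *
e=np.array([0.5145,0.2177,.0307]); Rm=Rdown(23)
for tag in('side6','scene6','w6'):
  c=load(tag)
  for x in (.011,0,-.011,-.022):
    print(tag,x,[(t,proj(c,e+Rm@[x,0,-t])[0].round(1).tolist()) for t in (0,.015,.03,.045)])
im=load('scene6')['pixels'][270:325,365:435]; cv2.imwrite('pics/a.png',cv2.resize(im,None,fx=11,fy=11,interpolation=cv2.INTER_CUBIC))
im=load('side6')['pixels'][285:330,270:325]; cv2.imwrite('pics/b.png',cv2.resize(im,None,fx=13,fy=13,interpolation=cv2.INTER_CUBIC))
E
```

```text
side6 0.011 [(0, [298.1, 314.8]), (0.015, [298.0, 310.7]), (0.03, [297.8, 306.4]), (0.045, [297.6, 302.1])]
side6 0 [(0, [296.9, 311.0]), (0.015, [296.7, 306.8]), (0.03, [296.5, 302.6]), (0.045, [296.3, 298.2])]
side6 -0.011 [(0, [295.6, 307.2]), (0.015, [295.4, 303.0]), (0.03, [295.2, 298.8]), (0.045, [295.0, 294.4])]
side6 -0.022 [(0, [294.4, 303.5]), (0.015, [294.2, 299.3]), (0.03, [293.9, 295.0]), (0.045, [293.7, 290.7])]
scene6 0.011 [(0, [402.6, 304.9]), (0.015, [403.6, 302.7]), (0.03, [404.7, 300.5]), (0.045, [405.8, 298.2])]
scene6 0 [(0, [398.7, 302.3]), (0.015, [399.7, 300.1]), (0.03, [400.8, 297.8]), (0.045, [401.8, 295.5])]
scene6 -0.011 [(0, [394.9, 299.7]), (0.015, [395.9, 297.5]), (0.03, [396.8, 295.2]), (0.045, [397.8, 292.8])]
scene6 -0.022 [(0, [391.1, 297.1]), (0.015, [392.0, 294.8]), (0.03, [392.9, 292.5]), (0.045, [393.9, 290.2])]
w6 0.011 [(0, [323.8, 214.0]), (0.015, [323.7, 223.1]), (0.03, [323.6, 233.7]), (0.045, [323.5, 246.3])]
w6 0 [(0, [323.9, 229.8]), (0.015, [323.8, 239.9]), (0.03, [323.7, 251.7]), (0.045, [323.6, 265.7])]
w6 -0.011 [(0, [323.9, 245.0]), (0.015, [323.8, 256.1]), (0.03, [323.7, 269.0]), (0.045, [323.6, 284.2])]
w6 -0.022 [(0, [323.9, 259.7]), (0.015, [323.8, 271.7]), (0.03, [323.7, 285.6]), (0.045, [323.6, 301.9])]
```

View pics/a.png

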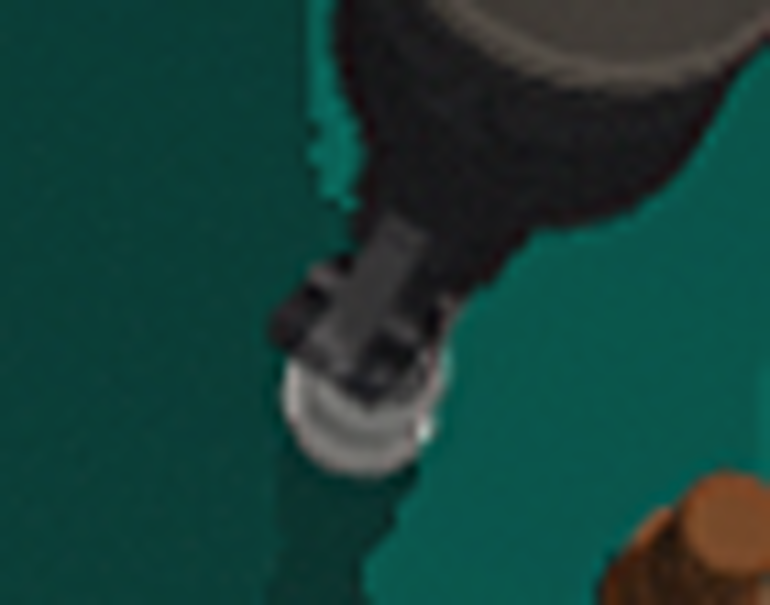

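View pics/b.png

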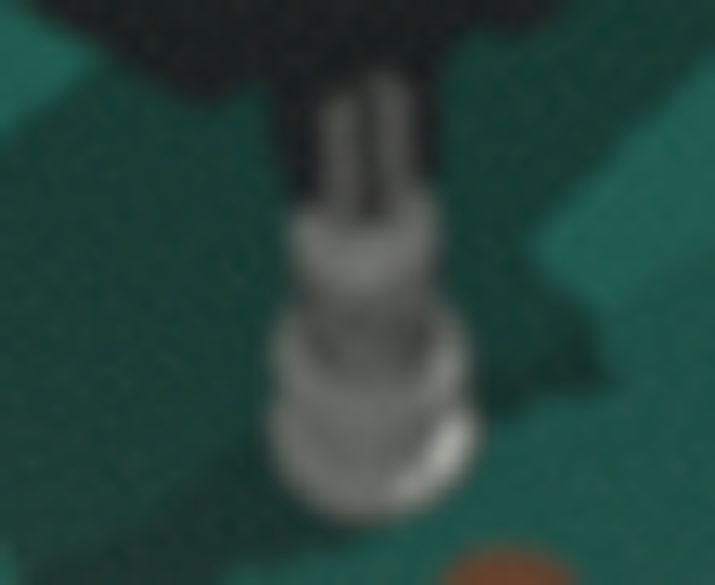

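```bash
python3 - <<'E'
from h import *
e=np.array([0.5145,0.2177,.0307]); Rm=Rdown(23)
for tag in('side6','scene6','w6'):
  c=load(tag)
  for t in(0,.02,.044):
    print(tag,t,[((x,y),proj(c,e+Rm@[x,y,-t])[0].round(1).tolist()) for x in (.011,-.011) for y in (-.013,.013)])
E
```

```text
side6 0 [((0.011, -0.013), [303.8, 313.5]), ((0.011, 0.013), [292.5, 316.2]), ((-0.011, -0.013), [301.1, 305.9]), ((-0.011, 0.013), [290.0, 308.5])]
side6 0.02 [((0.011, -0.013), [303.6, 307.9]), ((0.011, 0.013), [292.2, 310.6]), ((-0.011, -0.013), [301.0, 300.3]), ((-0.011, 0.013), [289.7, 302.9])]
side6 0.044 [((0.011, -0.013), [303.4, 301.0]), ((0.011, 0.013), [291.8, 303.7]), ((-0.011, -0.013), [300.7, 293.4]), ((-0.011, 0.013), [289.3, 296.0])]
scene6 0 [((0.011, -0.013), [405.4, 300.9]), ((0.011, 0.013), [399.8, 309.0]), ((-0.011, -0.013), [397.7, 295.7]), ((-0.011, 0.013), [392.1, 303.8])]
scene6 0.02 [((0.011, -0.013), [406.8, 297.9]), ((0.011, 0.013), [401.1, 306.2]), ((-0.011, -0.013), [399.0, 292.6]), ((-0.011, 0.013), [393.3, 300.8])]
scene6 0.044 [((0.011, -0.013), [408.6, 294.2]), ((0.011, 0.013), [402.8, 302.6]), ((-0.011, -0.013), [400.7, 288.9]), ((-0.011, 0.013), [394.9, 297.2])]
w6 0 [((0.011, -0.013), [303.5, 214.0]), ((0.011, 0.013), [344.1, 214.0]), ((-0.011, -0.013), [304.3, 245.0]), ((-0.011, 0.013), [343.5, 245.0])]
w6 0.02 [((0.011, -0.013), [301.2, 226.4]), ((0.011, 0.013), [346.2, 226.4]), ((-0.011, -0.013), [302.1, 260.2]), ((-0.011, 0.013), [345.4, 260.2])]
w6 0.044 [((0.011, -0.013), [297.7, 245.4]), ((0.011, 0.013), [349.4, 245.4]), ((-0.011, -0.013), [298.9, 283.1]), ((-0.011, 0.013), [348.3, 283.1])]
```

Request:
jog_arm:
  dp:
    - [0,0,0]
    - [0,0,0]
    - [0,0,0]
    - [0,0,0]
    - [0,0,0.2]
  angular:
    - [0,0,0]
    - [0,0,0]
    - [0,0,0]
    - [0,0,0]
    - [0,0,0]
  claw: [60,60,60,60,60]

```text
t: 6.15
eef_pos: [0.5149, 0.218, 0.026]
tool_rot: [0.0, 0.552, 0.834, 0.001]
contact_force: [-0.3, 0.2, 0.1]
gripper_width: 0.703
```

Request:
jog_arm:
  dp:
    - [0,0,0.2]
    - [0,0,0.4]
    - [0,0,0.6]
    - [0,0,0.6]
    - [0,0,0.6]
  angular:
    - [0,0,0]
    - [0,0,0]
    - [0,0,0]
    - [0,0,0]
    - [0,0,0]
  claw: [60,60,60,60,60]

```text
t: 6.65
eef_pos: [0.5143, 0.2177, 0.0105]
tool_rot: [-0.0, 0.552, 0.834, -0.0]
contact_force: [0.4, -0.1, -0.3]
gripper_width: 0.699
```

```bash
python3 - <<'E'
from h import *
o=st()
c=shot('side','side7'); im=c['pixels'][255:335,250:350]; cv2.imwrite('pics/s7.png',cv2.resize(im,None,fx=7.5,fy=7.5,interpolation=cv2.INTER_CUBIC))
E
```

```text
t 6.65
eef_pos [0.5143 0.2177 0.0105]
tool_rot [-1.000e-04  5.518e-01  8.340e-01 -1.000e-04]
contact_force [ 0.3612 -0.1077 -0.2778]
torque [ 0.0114 -0.0138 -0.0288]
gripper_width 0.6994
q [-0.0735  0.5932 -0.5674  1.9424  0.4629  0.7376 -0.5119]
```

View pics/s7.png

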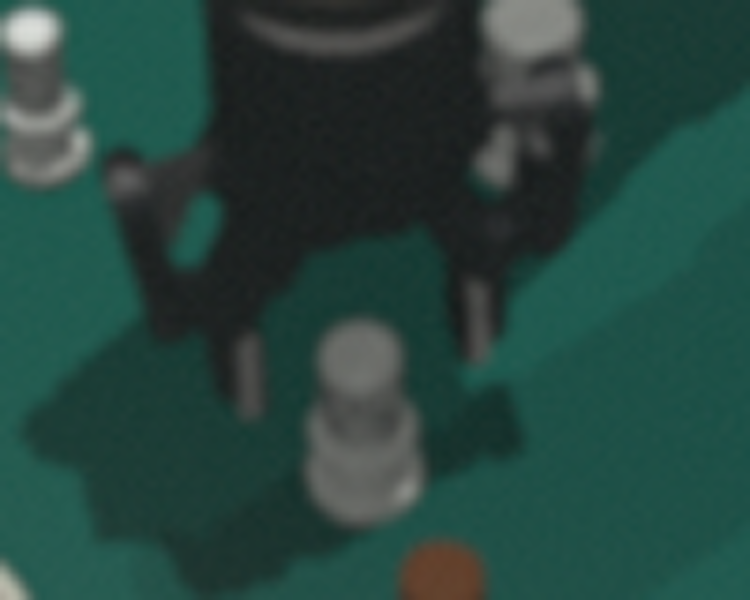

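Request:
jog_arm:
  dp:
    - [0,0,0.2]
    - [0,0,0.4]
    - [0,0,0.6]
    - [0,0,0.6]
    - [0,0,0.6]
  angular:
    - [0,0,0]
    - [0,0,0]
    - [0,0,0]
    - [0,0,0]
    - [0,0,0]
  claw: [60,60,60,60,60]

```text
t: 7.2
eef_pos: [0.5143, 0.2177, -0.0045]
tool_rot: [-0.0, 0.552, 0.834, -0.0]
contact_force: [0.2, 0.7, 0.3]
gripper_width: 0.698
```

```bash
python3 - <<'E'
from h import *
o=st()
c=shot('side','side8'); im=c['pixels'][255:335,250:350]; cv2.imwrite('pics/s8.png',cv2.resize(im,None,fx=7.5,fy=7.5,interpolation=cv2.INTER_CUBIC))
c=shot('wrist','w8')
E
```

```text
t 7.2
eef_pos [ 0.5143  0.2177 -0.0045]
tool_rot [-1.000e-04  5.519e-01  8.339e-01 -2.000e-04]
contact_force [0.1595 0.6754 0.2682]
torque [-0.0223 -0.0317 -0.0136]
gripper_width 0.6985
q [-0.0854  0.615  -0.5526  1.9485  0.4821  0.7114 -0.5279]
```

View pics/s8.png

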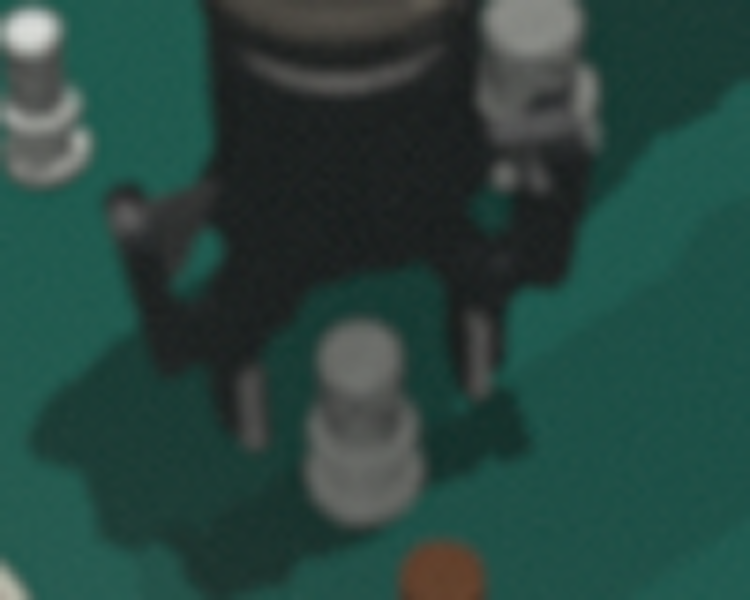

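View pics/w8.png

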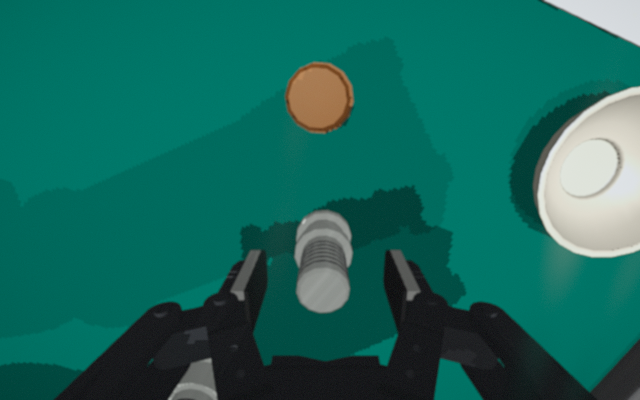

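Request:
jog_arm:
  dp:
    - [0,0,0.15]
    - [0,0,0.3]
    - [0,0,0.3]
    - [0,0,0.3]
    - [0,0,0.3]
  angular:
    - [0,0,0]
    - [0,0,0]
    - [0,0,0]
    - [0,0,0]
    - [0,0,0]
  claw: [60,60,45,30,15]
  grip_force: 60

```text
t: 7.8
eef_pos: [0.5144, 0.2178, -0.0117]
tool_rot: [0.0, 0.552, 0.834, -0.0]
contact_force: [0.3, -0.6, -1.2]
gripper_width: 0.264
```

Request:
jog_arm:
  dp:
    - [0,0,0]
    - [0,0,0]
    - [0,0,0]
    - [0,0,0]
    - [0,0,0]
  angular:
    - [0,0,0]
    - [0,0,0]
    - [0,0,0]
    - [0,0,0]
    - [0,0,0]
  claw: [10,10,10,10,10]
  grip_force: 90

```text
t: 8.3
eef_pos: [0.5144, 0.2178, -0.0117]
tool_rot: [0.0, 0.552, 0.834, -0.0]
contact_force: [-1.5, -0.5, 3.8]
gripper_width: 0.26
```

```bash
python3 - <<'E'
from h import *
o=st()
c=shot('side','side9'); im=c['pixels'][255:335,250:350]; cv2.imwrite('pics/s9.png',cv2.resize(im,None,fx=7.5,fy=7.5,interpolation=cv2.INTER_CUBIC))
c=shot('wrist','w9')
im=c['pixels'][195:355,220:430]; cv2.imwrite('pics/w9c.png',cv2.resize(im,None,fx=3.75,fy=3.75,interpolation=cv2.INTER_CUBIC))
E
```

```text
t 8.3
eef_pos [ 0.5144  0.2178 -0.0117]
tool_rot [ 0.      0.5519  0.8339 -0.    ]
contact_force [-1.4862 -0.5224  3.8486]
torque [-0.1945  0.2814  0.0465]
gripper_width 0.2597
q [-0.0914  0.6255 -0.5451  1.9511  0.4917  0.6986 -0.5359]
```

View pics/s9.png

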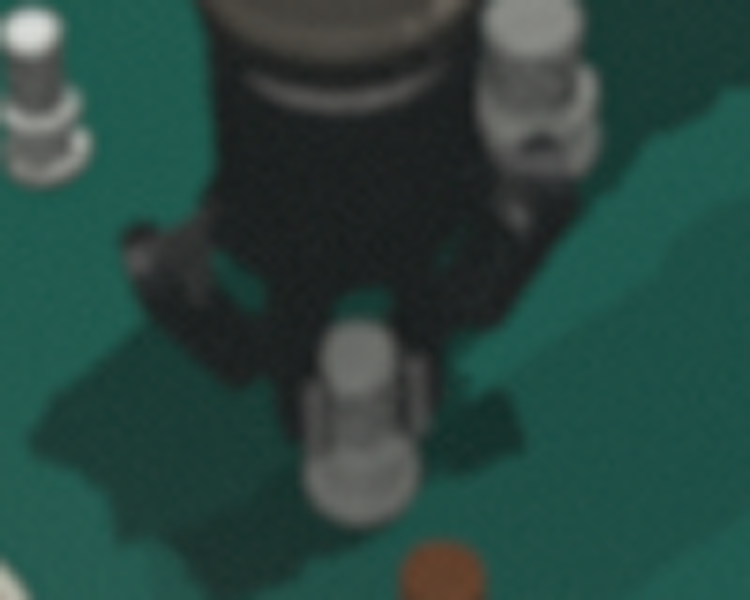

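View pics/w9c.png

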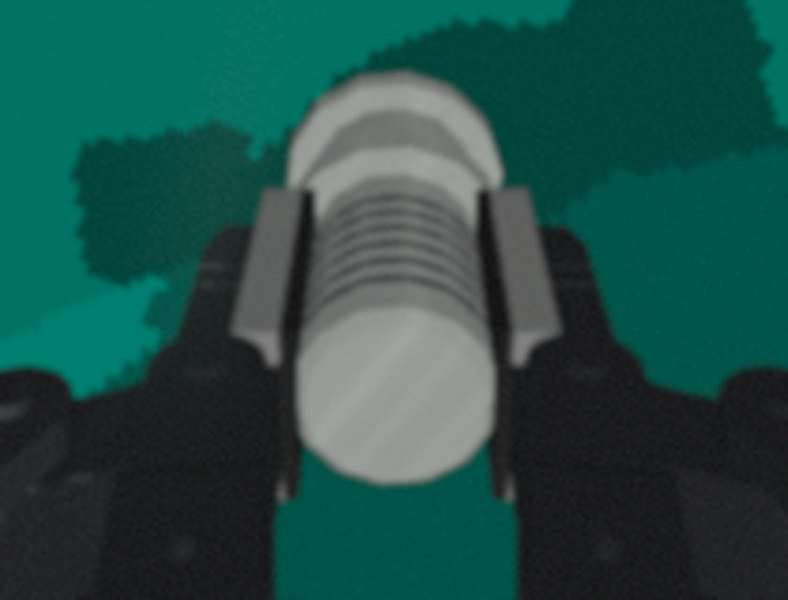

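```bash
python3 - <<'E'
from h import *
from scipy.optimize import least_squares
c=load('w9'); o=get_obs(); M=quat(o).as_matrix(); e=o['eef_pos']
# top disc centre ; disc x 297..496, bottom 485, sides at ~387 
uv=np.array([220+396/3.75-.4,195+390/3.75-.4]); print(uv)
# disc outline projected for fit check
for d in ((0,0),(-.001,0),(.001,0),(0,.001)):
    th=np.linspace(0,2*np.pi,60); P=np.array([e+M@[d[0]+.012*np.cos(a),d[1]+.012*np.sin(a),-(.062-e[2])] for a in th]); q=(proj(c,P)-[220-.4,195-.4])*3.75
    print(d,q.min(0),q.max(0), proj(c,e+M@[d[0],d[1],-(.062-e[2])]))
    P=np.array([e+M@[d[0]+.017*np.cos(a),d[1]+.017*np.sin(a),-(.006-e[2])] for a in th]); q=(proj(c,P)-[220-.4,195-.4])*3.75; print('   flange',q.min(0),q.max(0))
plan([.514,.217,.12],Rdown(23))
E
```

```text
[325.2 298.6]
(0, 0) [282.04294065 306.1014285 ] [494.9698723  485.66509324] [[323.20603293 300.91144461]]
   flange [283.64581614  77.51195832] [497.25385306 271.10422852]
(-0.001, 0) [282.32542809 314.03486096] [494.71971733 492.69341184] [[323.21032525 302.90120516]]
   flange [283.84076464  83.5489398 ] [497.07471393 276.46151195]
(0.001, 0) [281.75914642 298.12683906] [495.22118546 478.60197186] [[323.20172089 298.91159972]]
   flange [283.45024646  71.45323799] [497.43356355 265.72847333]
(0, 0.001) [290.94184239 306.10140227] [503.86808644 485.66513372] [[325.57399924 300.91139257]]
   flange [289.94750795  77.51223552] [503.55501044 271.10422375]
t 8.4 dp [-0.02  -0.028 -5.265] ang [0.001 0.001 0.001] mm [  -0.5   -0.7 -131.6] deg [0. 0. 0.]
```

```bash
cat > tgt.py <<'E'
from stand import *
def tgt(h,p=(.5853,-.1486,-.405),d=(.0005,.0008,-.0117)):
    o,Rn,_=nip(p); M=np.c_[Rn[:,1],Rn[:,0],-Rn[:,2]]
    return o+Rn[:,2]*h-M@np.array(d), M
E
python3 - <<'E'
from tgt import *
P,M=tgt(.06); print(P)
o=get_obs(); o2=dict(o); 
plan(P,M,o)
# after lift of 110mm
o2['eef_pos']=np.array(o['eef_pos'])+[0,0,.11]; plan(P+[0,0,.05],Rdown(np.degrees(-.405)),o2)
E
```

```text
[ 0.56567546 -0.14073098  0.11843657]
t 8.4 dp [-13.999  -3.717  -5.202] ang [-4.723 -2.015  9.092] mm [-350.   -92.9 -130. ] deg [-23.6 -10.1  45.5]
t 8.4 dp [-13.999  -3.718  -2.802] ang [1.000e-03 1.000e-03 9.242e+00] mm [-350.   -92.9  -70. ] deg [ 0.   0.  46.2]
```

Request:
jog_arm:
  dp:
    - [0,0,-0.4]
    - [0,0,-1.2]
    - [0,0,-2.4]
    - [0,0,-3.8]
    - [0,0,-5.0]
  angular:
    - [0,0,0]
    - [0,0,0]
    - [0,0,0]
    - [0,0,0]
    - [0,0,0]
  claw: [10,10,10,10,10]
  grip_force: 100

```text
t: 8.9
eef_pos: [0.5145, 0.2179, 0.1151]
tool_rot: [0.0, 0.552, 0.834, 0.0]
contact_force: [0.3, 0.1, -1.9]
gripper_width: 0.255
```

```bash
python3 - <<'E'
from tgt import *
o=st()
c=shot('wrist','w10')
P,M=tgt(.06); plan(P+[0,0,.08],Rdown(np.degrees(-.405)));plan(P,M)
E
```

```text
t 8.9
eef_pos [0.5145 0.2179 0.1151]
tool_rot [1.000e-04 5.518e-01 8.340e-01 4.000e-04]
contact_force [ 0.3425  0.0693 -1.8767]
torque [ 0.026  -0.0794  0.0186]
gripper_width 0.2545
q [-0.      0.4523 -0.6517  1.8762  0.3384  0.9243 -0.4084]
t 8.95 dp [-14.023  -3.826  -3.175] ang [ 0.083 -0.037  9.245] mm [-350.6  -95.6  -79.4] deg [ 0.4 -0.2 46.2]
t 8.95 dp [-14.024  -3.85    0.025] ang [-4.641 -2.052  9.084] mm [-350.6  -96.3    0.6] deg [-23.2 -10.3  45.4]
```

View pics/w10.png

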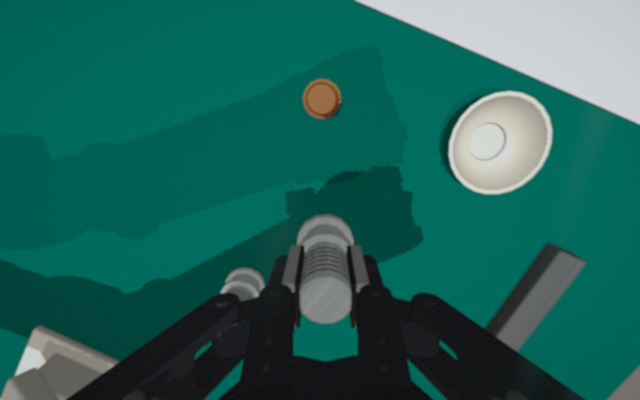

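Request:
jog_arm:
  dp:
    - [-1.0,-0.2,-0.6]
    - [-2.6,-0.6,-1.6]
    - [-4.2,-1.1,-2.4]
    - [-5.8,-1.5,-3.0]
    - [-7.4,-2.0,-3.2]
  angular:
    - [0,0,0.6]
    - [0,0,1.7]
    - [0,0,2.8]
    - [0,0,3.9]
    - [0,0,5.0]
  claw: [10,10,10,10,10]

```text
t: 9.45
eef_pos: [0.5419, 0.0266, 0.1954]
tool_rot: [0.001, 0.721, 0.693, 0.001]
contact_force: [1.0, -0.3, -1.9]
gripper_width: 0.252
```

```bash
python3 - <<'E'
from tgt import *
P,M=tgt(.06); plan(P+[-.01,0,.05],M);st()
E
```

```text
t 9.45 dp [-6.666  0.804  1.078] ang [-4.903 -0.929  4.13 ] mm [-166.6   20.1   27. ] deg [-24.5  -4.6  20.6]
t 9.45
eef_pos [0.5419 0.0266 0.1954]
tool_rot [0.0011 0.7206 0.6934 0.0014]
contact_force [ 0.9541 -0.2752 -1.9216]
torque [-0.0258 -0.049   0.0527]
gripper_width 0.2524
q [ 0.2869  0.303  -0.545   1.8429  0.1809  1.041  -0.3677]
```

Request:
jog_arm:
  dp:
    - [-1.3,0.1,0.1]
    - [-2.7,0.3,0.2]
    - [-4.1,0.5,0.5]
    - [-5.4,0.65,0.8]
    - [-6.3,0.75,1.0]
  angular:
    - [-1.0,-0.2,0.8]
    - [-2.0,-0.4,1.6]
    - [-3.0,-0.6,2.5]
    - [-4.0,-0.8,3.3]
    - [-4.6,-0.9,3.9]
  claw: [10,10,10,10,10]

```text
t: 9.95
eef_pos: [0.552, -0.1324, 0.1676]
tool_rot: [0.171, 0.812, 0.548, 0.11]
contact_force: [-0.2, -0.6, -1.9]
gripper_width: 0.256
```

```bash
python3 - <<'E'
from tgt import *
P,M=tgt(.05); plan(P,M);st()
E
```

```text
t 9.95 dp [-0.085 -0.19   2.457] ang [-0.318 -0.     0.24 ] mm [-2.1 -4.8 61.4] deg [-1.6 -0.   1.2]
t 9.95
eef_pos [ 0.552  -0.1324  0.1676]
tool_rot [0.1706 0.8118 0.5475 0.1098]
contact_force [-0.2299 -0.5919 -1.9199]
torque [ 0.1545  0.5327 -0.0598]
gripper_width 0.2563
q [ 0.3671  0.1563 -0.365   2.1602  0.4477  0.494  -0.7271]
```

Request:
jog_arm:
  dp:
    - [-0.04,-0.1,0.6]
    - [-0.08,-0.19,1.4]
    - [-0.08,-0.19,2.1]
    - [-0.08,-0.19,2.4]
    - [-0.08,-0.19,2.4]
  angular:
    - [-0.2,0,0.1]
    - [-0.3,0,0.24]
    - [-0.3,0,0.24]
    - [-0.3,0,0.24]
    - [-0.3,0,0.24]
  claw: [10,10,10,10,10]

```text
t: 10.45
eef_pos: [0.5706, -0.1395, 0.1104]
tool_rot: [0.179, 0.814, 0.54, 0.118]
contact_force: [-0.1, 0.5, -1.9]
gripper_width: 0.255
```

```bash
cat > look.py <<'E'
import sys
from tgt import *
tag=sys.argv[1]
o=st(); 
for h in (.05,.03,0.): plan(*tgt(h),o)
c=shot('wrist','w'+tag); im=c['pixels'][130:350,200:480]; cv2.imwrite(f'pics/w{tag}c.png',cv2.resize(im,None,fx=2.7,fy=2.7,interpolation=cv2.INTER_CUBIC))
c=shot('side','d'+tag); im=c['pixels'][130:220,240:350]; cv2.imwrite(f'pics/d{tag}c.png',cv2.resize(im,None,fx=6.5,fy=6.5,interpolation=cv2.INTER_CUBIC))
c=shot('scene','s'+tag); im=c['pixels'][150:240,240:350]; cv2.imwrite(f'pics/s{tag}c.png',cv2.resize(im,None,fx=6.5,fy=6.5,interpolation=cv2.INTER_CUBIC))
E
python3 look.py 11
```

```text
t 10.45
eef_pos [ 0.5706 -0.1395  0.1104]
tool_rot [0.1785 0.8143 0.5395 0.1182]
contact_force [-0.0709  0.4634 -1.9397]
torque [ 0.2444  0.5501 -0.0374]
gripper_width 0.2546
q [ 0.2736  0.2672 -0.2648  2.1955  0.6832  0.3538 -0.9749]
t 10.45 dp [-0.122 -0.012  0.038] ang [-0.055 -0.02   0.047] mm [-3.1 -0.3  1. ] deg [-0.3 -0.1  0.2]
t 10.45 dp [-0.124 -0.008  0.838] ang [-0.055 -0.02   0.047] mm [-3.1 -0.2 21. ] deg [-0.3 -0.1  0.2]
t 10.45 dp [-0.126 -0.003  2.038] ang [-0.055 -0.02   0.047] mm [-3.1 -0.1 51. ] deg [-0.3 -0.1  0.2]
```

View pics/w11c.png

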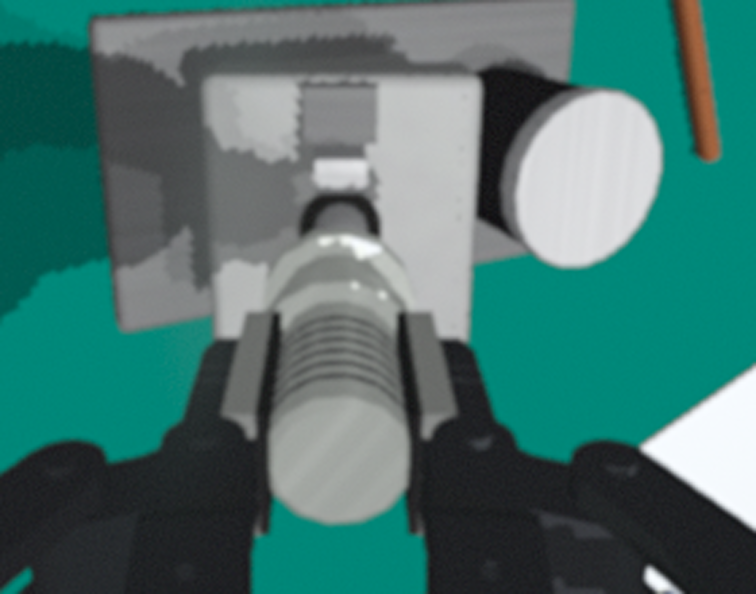

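View pics/d11c.png

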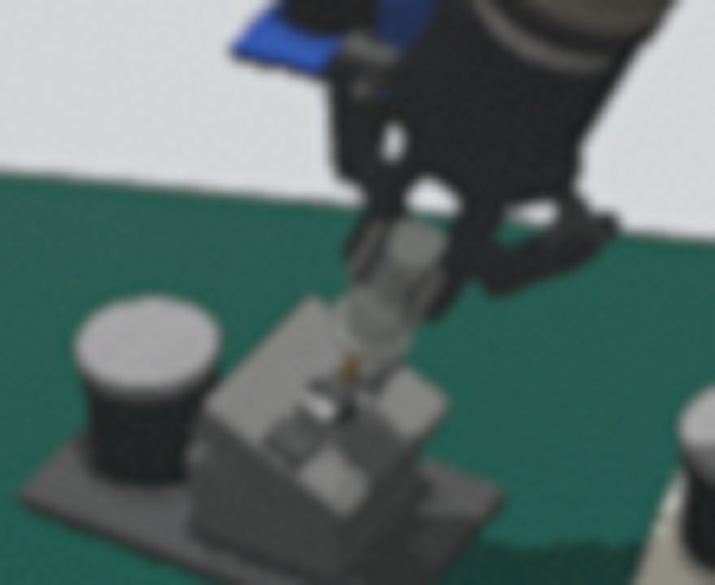

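View pics/s11c.png

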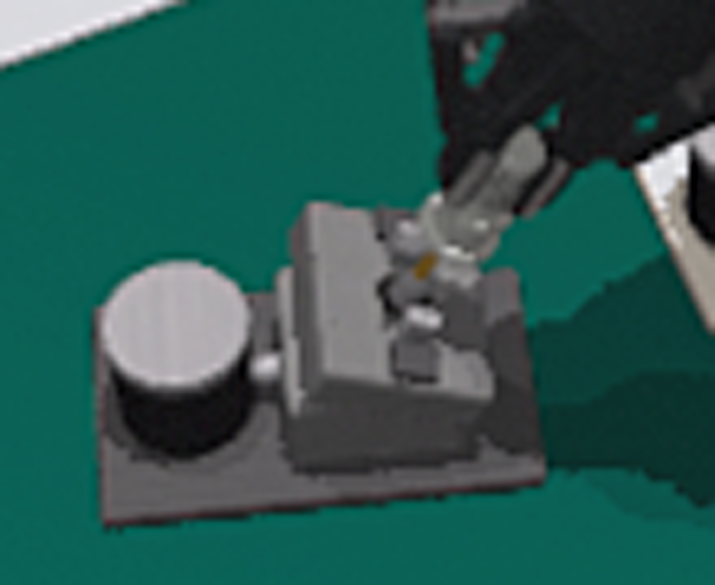

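```bash
python3 - <<'E'
from stand import *
c=load('w11'); W=lambda u,v:np.array([200+u/2.7-.3,130+v/2.7-.3])
im=c['pixels'][120:260,230:450]; cv2.imwrite('pics/z.png',cv2.resize(im,None,fx=3.6,fy=3.6,interpolation=cv2.INTER_CUBIC))
C=[(c,'tank',W(583,180)),(c,'f3',W(206,75)),(c,'f0',W(482,74)),(c,'b3',W(92,17)),(c,'b0',W(574,-1)),(c,'b2',W(120,331))]
s,r=fit(C,[.585,-.149,-.40,.039]); print(s.x.round(4),np.degrees(s.x[2])); print(r.round(2).tolist())
p=[.5853,-.1486,-.405,.0392]
P=model(p); print({n:(proj(c,P[n])[0]-uv).round(1) for _,n,uv in C})
o,Rn,_=nip(p); 
# catch-left top: 18..26 from axis,19 high
q=lambda P:((proj(c,P)-[200-.3,130-.3])*2.7).round()
print('catch',q([o+Rn@[x,y,.019] for x in(-.008,0,.008) for y in (.018,.026)]))
print('edge', q([o+Rn@[x,.044,0] for x in(-.039,0,.039)]))
print('base circ',q([o+Rn@[x,.0075,0.] for x in(-.0075,0,.0075)]))
E
```

```text
[ 0.5852 -0.1488 -0.4064  0.0406] -23.282176002285787
[[2.88, 0.99], [-3.85, -0.68], [0.55, 0.35], [-0.16, -0.22], [1.68, -0.89], [-0.28, 1.53]]
{'tank': array([3. , 0.6]), 'f3': array([-3.9, -0.9]), 'f0': array([ 0.5, -0. ]), 'b3': array([-2. , -0.3]), 'b0': array([ 0.6, -1.3]), 'b2': array([-1.7,  1.6])}
catch [[308. 186.]
 [308. 156.]
 [339. 186.]
 [339. 156.]
 [370. 186.]
 [370. 157.]]
edge [[195.  72.]
 [339.  73.]
 [483.  74.]]
base circ [[312. 200.]
 [339. 201.]
 [365. 201.]]
```

View pics/z.png

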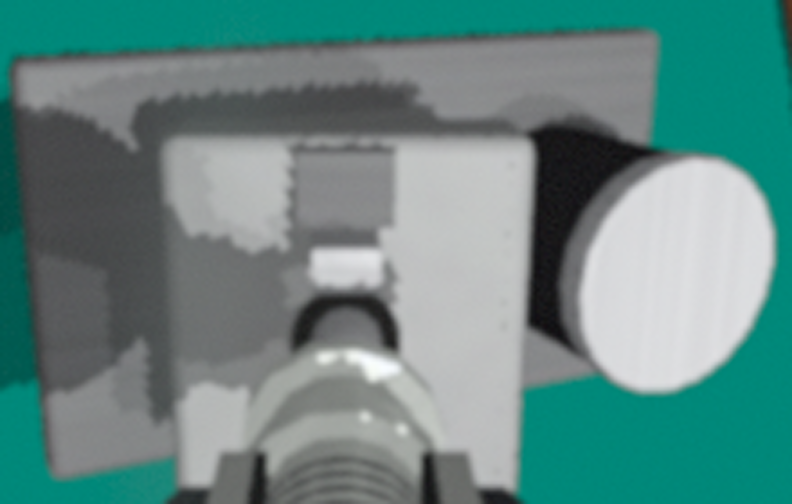

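Request:
jog_arm:
  dp:
    - [-0.06,0,0.04]
    - [-0.12,0,0.04]
    - [-0.12,0,0.3]
    - [-0.12,0,0.6]
    - [-0.12,0,0.7]
  angular:
    - [-0.05,-0.02,0.05]
    - [-0.05,-0.02,0.05]
    - [-0.05,-0.02,0.05]
    - [-0.05,-0.02,0.05]
    - [-0.05,-0.02,0.05]
  claw: [10,10,10,10,10]

```text
t: 11.1
eef_pos: [0.5765, -0.1455, 0.0943]
tool_rot: [0.181, 0.815, 0.537, 0.119]
contact_force: [-0.6, -0.7, -2.0]
gripper_width: 0.255
```

```bash
python3 look.py 12
```

```text
t 11.1
eef_pos [ 0.5765 -0.1455  0.0943]
tool_rot [0.1808 0.8152 0.5371 0.1193]
contact_force [-0.6357 -0.6596 -2.0429]
torque [ 0.223   0.5327 -0.034 ]
gripper_width 0.2547
q [ 0.2406  0.3016 -0.2183  2.1987  0.7539  0.3151 -1.0441]
t 11.1 dp [ 0.003 -0.022 -0.674] ang [ 0.003 -0.    -0.007] mm [  0.1  -0.5 -16.8] deg [ 0. -0. -0.]
t 11.1 dp [ 0.003 -0.022  0.126] ang [ 0.003 -0.    -0.007] mm [ 0.1 -0.6  3.2] deg [ 0. -0. -0.]
t 11.1 dp [ 0.003 -0.022  1.326] ang [ 0.003 -0.    -0.007] mm [ 0.1 -0.6 33.2] deg [ 0. -0. -0.]
```

View pics/w12c.png

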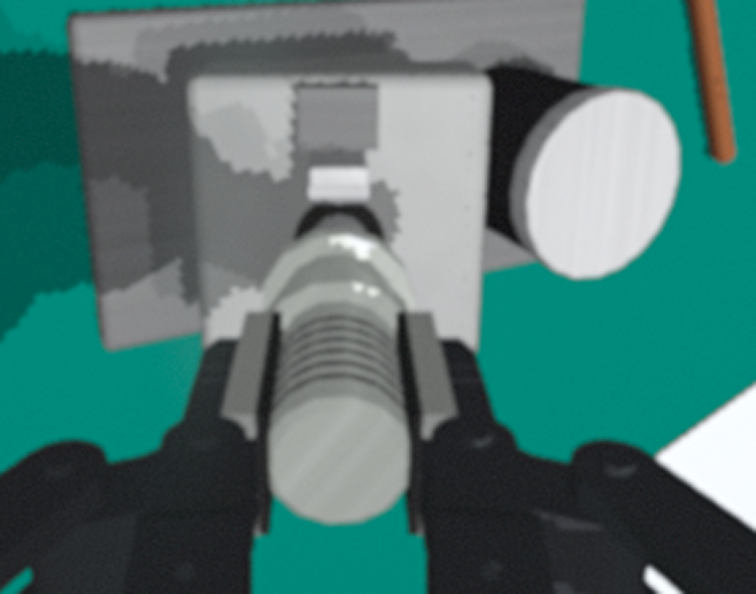

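View pics/d12c.png

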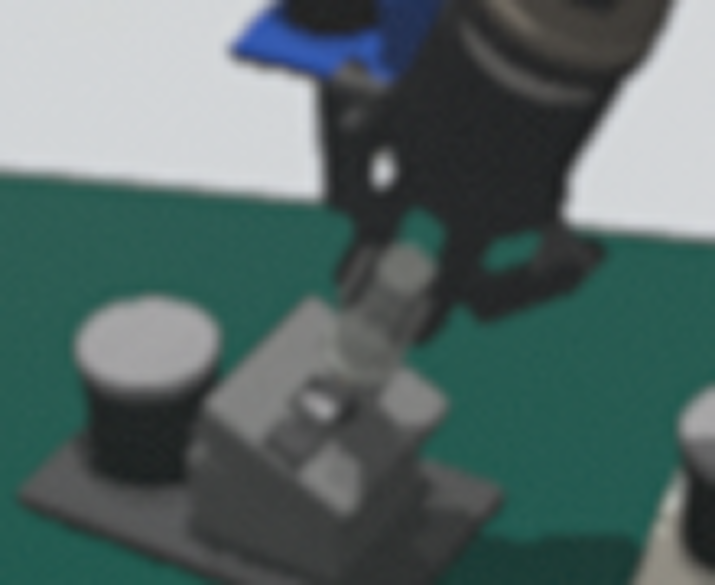

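View pics/s12c.png

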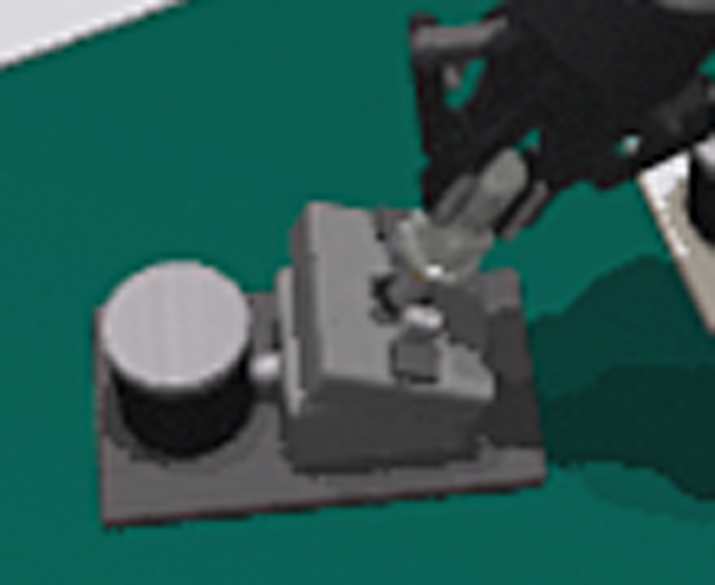

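```bash
python3 - <<'E'
from tgt import *
c=load('w12'); o,Rn,_=nip([.5853,-.1486,-.405])
q=lambda P:((proj(c,P)-[200-.3,130-.3])*2.7).round(1)
print(q([o+Rn@[x,y,.019] for x in(-.008,.008) for y in (.018,.026)]), q([o+Rn@[x,.044,0] for x in(-.039,.039)]), q(o))
# cartridge predicted in hand: top disc extremes & flange
ob=get_obs(); M=quat(ob).as_matrix(); th=np.linspace(0,6.283,60)
for z,r in((.062,.012),(.006,.017)):
    P=np.array([ob['eef_pos']+M@[.0005+r*np.cos(a),.0008+r*np.sin(a),-.0117-z] for a in th]); print(q(P).min(0),q(P).max(0))
E
```

```text
[[303.3 196.9]
 [302.9 164.5]
 [370.9 196.9]
 [371.3 164.5]] [[180.4  73.5]
 [493.7  73.3]] [[337.3 237.9]]
[263.5 397.7] [417.7 527.6]
[262.7 231.8] [417.1 371.7]
```

Request:
jog_arm:
  dp:
    - [-0.01,-0.01,0.15]
    - [-0.01,-0.01,0.3]
    - [-0.01,-0.01,0.45]
    - [-0.01,-0.01,0.6]
    - [-0.01,-0.01,0.65]
  angular:
    - [0,0,0]
    - [0,0,0]
    - [0,0,0]
    - [0,0,0]
    - [0,0,0]
  claw: [10,10,10,10,10]

```text
t: 11.75
eef_pos: [0.5827, -0.1482, 0.08]
tool_rot: [0.181, 0.815, 0.537, 0.119]
contact_force: [-0.7, 0.8, -1.8]
gripper_width: 0.254
```

```bash
python3 look.py 13
```

```text
t 11.75
eef_pos [ 0.5827 -0.1482  0.08  ]
tool_rot [0.1809 0.8151 0.5372 0.1195]
contact_force [-0.7142  0.8309 -1.8286]
torque [ 0.2515  0.5588 -0.0329]
gripper_width 0.2539
q [ 0.2107  0.3342 -0.1797  2.1965  0.8078  0.2853 -1.0963]
t 11.75 dp [ 0.005 -0.022 -1.306] ang [ 0.009 -0.003 -0.005] mm [  0.1  -0.5 -32.6] deg [ 0. -0. -0.]
t 11.75 dp [ 0.005 -0.023 -0.506] ang [ 0.009 -0.003 -0.005] mm [  0.1  -0.6 -12.6] deg [ 0. -0. -0.]
t 11.75 dp [ 0.005 -0.024  0.694] ang [ 0.009 -0.003 -0.005] mm [ 0.1 -0.6 17.4] deg [ 0. -0. -0.]
```

View pics/w13c.png

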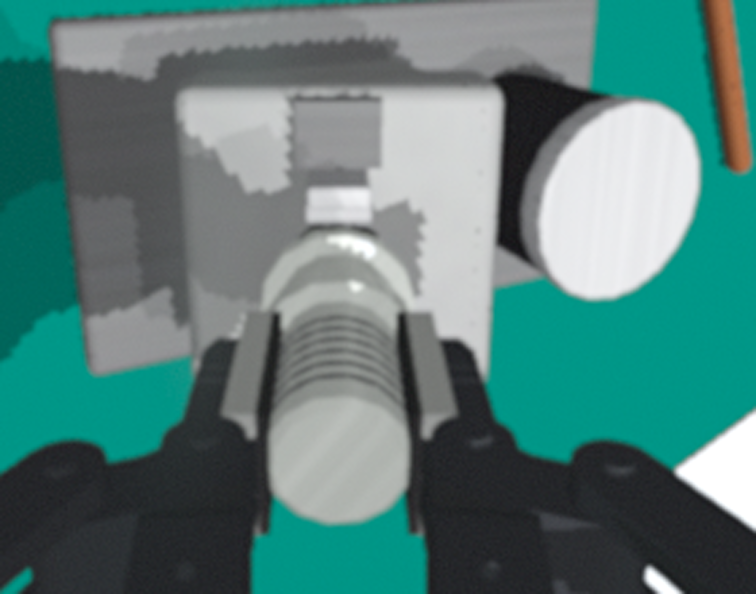

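View pics/s13c.png

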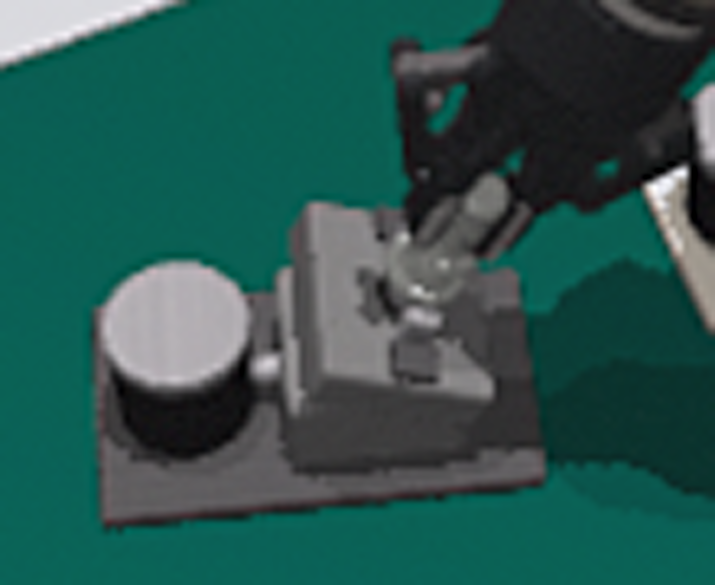

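Request:
jog_arm:
  dp:
    - [0,-0.01,0.08]
    - [0,-0.02,0.16]
    - [0,-0.02,0.24]
    - [0,-0.02,0.32]
    - [0,-0.02,0.36]
  angular:
    - [0,0,0]
    - [0,0,0]
    - [0,0,0]
    - [0,0,0]
    - [0,0,0]
  claw: [10,10,10,10,10]
  grip_force: 110

```text
t: 12.4
eef_pos: [0.5862, -0.1495, 0.0724]
tool_rot: [0.181, 0.815, 0.537, 0.12]
contact_force: [-1.8, 0.6, 2.5]
gripper_width: 0.252
```

```bash
cat > f.py <<'E'
from tgt import *
o=get_obs(); M=quat(o).as_matrix(); print('t',o['t'],'F tool',(M.T@o['contact_force']).round(2),'T tool',(M.T@o['torque']).round(3),'w',o['gripper_width']); plan(*tgt(0.),o)
E
python3 f.py
```

```text
t 12.4 F tool [-0.13 -0.64 -3.03] T tool [ 0.473  0.058 -0.017] w 0.2522630939759767
t 12.4 dp [-0.003 -0.033  0.354] ang [ 0.024 -0.008 -0.008] mm [-0.1 -0.8  8.9] deg [ 0.1 -0.  -0. ]
```

Request:
jog_arm:
  dp:
    - [0,-0.01,0.05]
    - [0,-0.01,0.1]
    - [0,-0.01,0.15]
    - [0,-0.01,0.2]
    - [0,-0.01,0.24]
  angular:
    - [0,0,0]
    - [0,0,0]
    - [0,0,0]
    - [0,0,0]
    - [0,0,0]
  claw: [10,10,10,10,10]

```text
t: 12.9
eef_pos: [0.5883, -0.1503, 0.0669]
tool_rot: [0.181, 0.815, 0.537, 0.12]
contact_force: [-0.5, 1.1, 4.9]
gripper_width: 0.253
```

```bash
python3 f.py; python3 look.py 14 >/dev/null
```

```text
t 12.9 F tool [ 0.76  1.26 -4.85] T tool [0.271 0.047 0.048] w 0.25284050415402964
t 12.9 dp [-0.004 -0.022  0.116] ang [ 0.023 -0.009 -0.007] mm [-0.1 -0.5  2.9] deg [ 0.1 -0.  -0. ]
```

View pics/w14c.png

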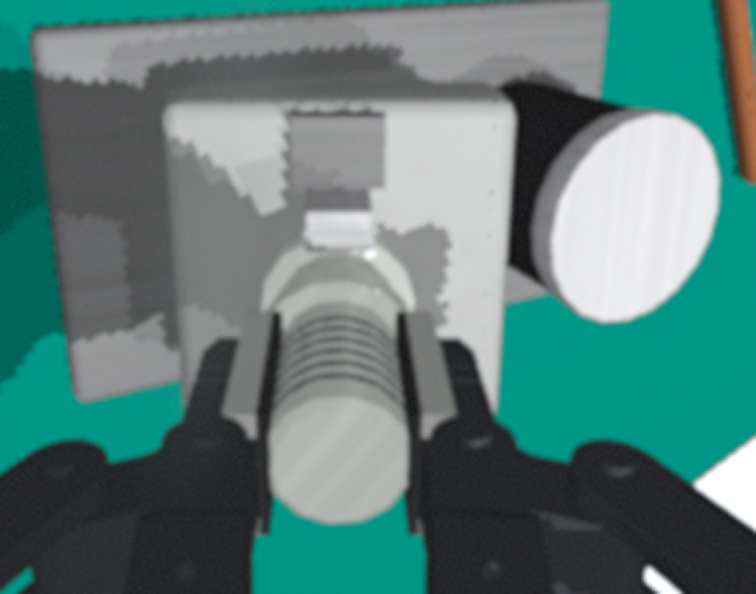

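View pics/s14c.png

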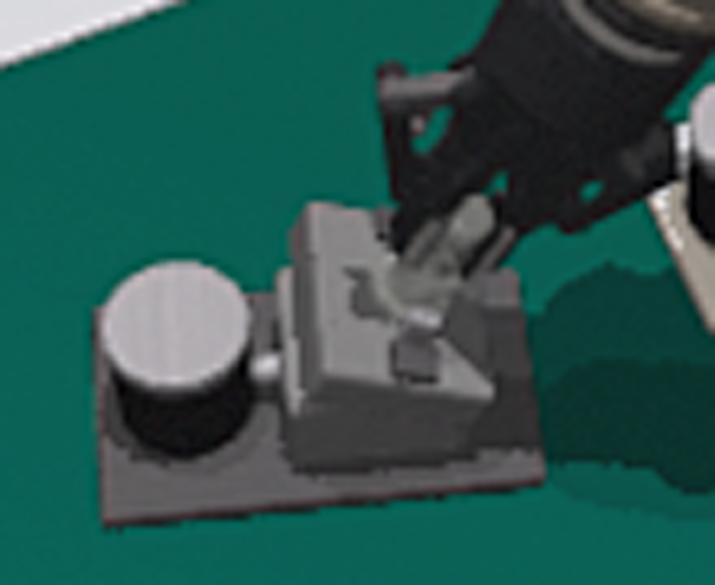

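Request:
jog_arm:
  dp:
    - [0,-0.01,0.04]
    - [0,-0.01,0.07]
    - [0,-0.01,0.1]
    - [0,-0.01,0.12]
    - [0,-0.01,0.14]
  angular:
    - [0,0,0]
    - [0,0,0]
    - [0,0,0]
    - [0,0,0]
    - [0,0,0]
  claw: [10,10,10,10,10]
  grip_force: 120

```text
t: 13.55
eef_pos: [0.5894, -0.1509, 0.0643]
tool_rot: [0.182, 0.815, 0.537, 0.12]
contact_force: [-11.6, 3.4, 21.5]
gripper_width: 0.252
```

```bash
python3 f.py
```

```text
t 13.55 F tool [ -1.47  -1.7  -24.55] T tool [ 0.714 -0.131  0.037] w 0.25165269003981544
t 13.55 dp [-0.002 -0.022  0.001] ang [ 0.031 -0.006 -0.009] mm [-0.1 -0.5  0. ] deg [ 0.2 -0.  -0. ]
```

Request:
jog_arm:
  dp:
    - [0,0,0.01]
    - [0,0,0.02]
    - [0,0,0.02]
    - [0,0,0.02]
    - [0,0,0.02]
  angular:
    - [0,0,0]
    - [0,0,0]
    - [0,0,0]
    - [0,0,0]
    - [0,0,0]
  claw: [10,10,10,10,10]

```text
t: 14.05
eef_pos: [0.5894, -0.1509, 0.0643]
tool_rot: [0.182, 0.815, 0.537, 0.12]
contact_force: [-11.6, 2.9, 20.6]
gripper_width: 0.251
```

```bash
python3 f.py; python3 look.py 15 >/dev/null
python3 - <<'E'
import cv2,sys
sys.path.insert(0,'.')
from h import *
im=load('w15')['pixels'][190:310,260:400]; cv2.imwrite('pics/w15z.png',cv2.resize(im,None,fx=5,fy=5,interpolation=cv2.INTER_CUBIC))
E
```

```text
t 14.05 F tool [ -1.92  -1.87 -23.64] T tool [ 0.78  -0.146 -0.032] w 0.250901177540719
t 14.05 dp [-0.001 -0.022  0.   ] ang [ 0.035 -0.005 -0.008] mm [-0.  -0.5  0. ] deg [ 0.2 -0.  -0. ]
```

View pics/w15z.png

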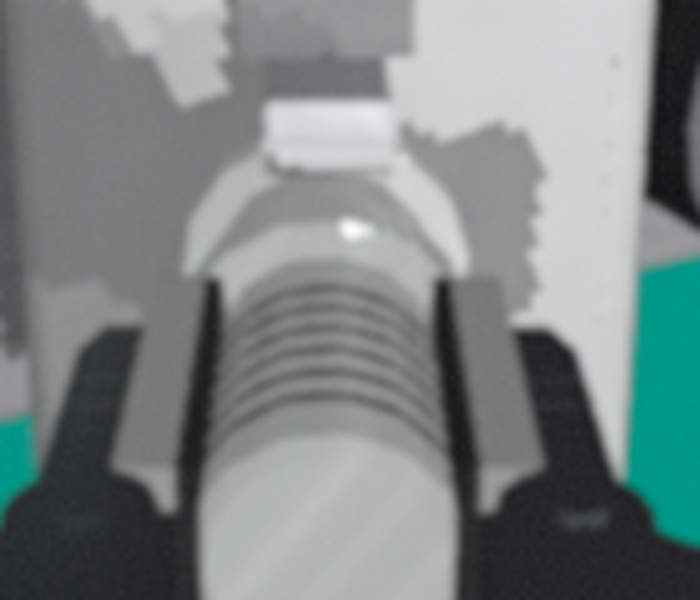

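View pics/d15c.png

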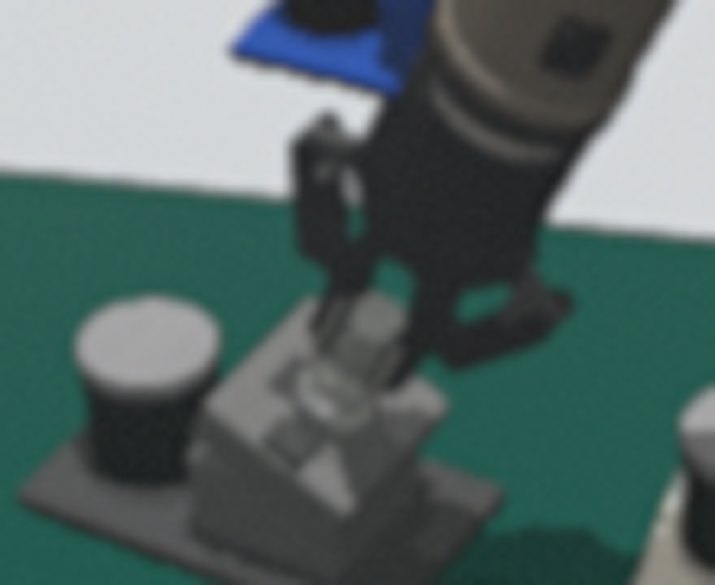

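View pics/s15c.png

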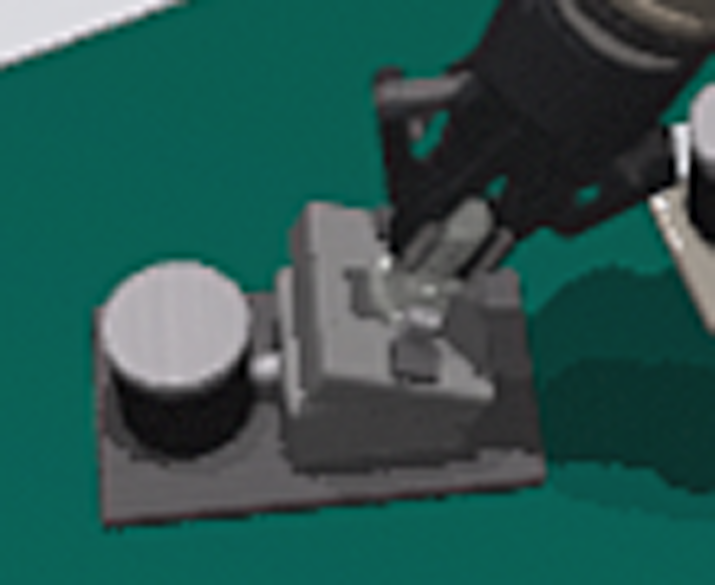

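Request:
jog_arm:
  dp:
    - [0,0,0.01]
    - [0,0,0.02]
    - [0,0,0.03]
    - [0,0,0.03]
    - [0,0,0.03]
  angular:
    - [0,0,0]
    - [0,0,0]
    - [0,0,0]
    - [0,0,0]
    - [0,0,0]
  claw: [10,10,10,10,10]

```text
t: 14.7
eef_pos: [0.5895, -0.1509, 0.0643]
tool_rot: [0.182, 0.815, 0.537, 0.12]
contact_force: [-16.8, 5.8, 30.8]
gripper_width: 0.253
```

```bash
python3 f.py
```

```text
t 14.7 F tool [ -1.26  -2.96 -35.42] T tool [ 1.27  -0.311 -0.006] w 0.2527928692181969
t 14.7 dp [-0.002 -0.024 -0.002] ang [ 0.042 -0.003 -0.007] mm [-0.1 -0.6 -0. ] deg [ 0.2 -0.  -0. ]
```

Request:
jog_arm:
  dp:
    - [0,0,-0.01]
    - [0,0,-0.02]
    - [0,0,-0.02]
    - [0,0,-0.02]
    - [0,0,-0.02]
  angular:
    - [0,0,0]
    - [0,0,0]
    - [0,0,0]
    - [0,0,0]
    - [0,0,0]
  claw: [10,10,10,10,10]

```text
t: 15.2
eef_pos: [0.5895, -0.1509, 0.0643]
tool_rot: [0.182, 0.815, 0.537, 0.12]
contact_force: [-12.2, 4.7, 23.4]
gripper_width: 0.248
```

```bash
python3 f.py; python3 -c "
from h import *
shot('scene','sfin')"
```

```text
t 15.2 F tool [ -0.52  -1.85 -26.72] T tool [ 0.92  -0.194 -0.012] w 0.2477068956342912
t 15.2 dp [-0.002 -0.024  0.   ] ang [ 0.038 -0.005 -0.008] mm [-0.1 -0.6  0. ] deg [ 0.2 -0.  -0. ]
```

View pics/sfin.png

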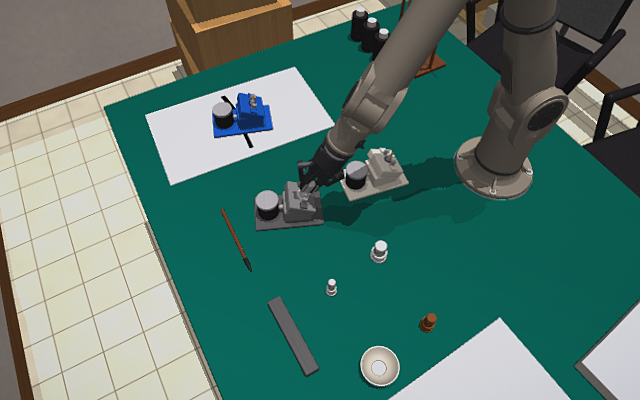

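The final picture shows everything else unmoved: large cartridge (379,251), small (331,287), brown look-alike (428,322), dish, brush and paperweight. The cartridge is held pressed at the grey stand with about 28 N. Handing in.

```bash
python3 -c "
from station import *
print(hand_in())"
```

```text
the job is handed in; nothing more can be done
None
```

The middle-sized cartridge is seated on the grey stand's slanted nipple. I handed the job in at about t = 15 s with the gripper still holding it pressed home.

**Seating:**
- My last reading put the cartridge's underside at 0.0 mm from the face by the measured pose, good to about 1 mm.
- Pushing harder raised the axial force from about 24 to 35 N with no movement, so it was against a hard stop.
- I then eased off to a steady push of about 27 N, well above the 8 N needed.

**Catches:**
- The wrist picture shows the catch on the +y side over the flange and back at its resting gap.
- I could not see the -y catch clearly. I take it as snapped from the seating depth and the small side forces, under 3 N.
- The valve and catch joints cannot be read, so all of this is judged from pose, force and pictures.

**Bystanders:** The last scene picture showed the other two cartridges, the brush, the paperweight and the dish still in their places.

**Disagreement:** The fingertips proved to be about 40 mm short of the reported TCP. The first grasp therefore closed in the air above the cartridge without moving it. I measured the offset from the pictures, went lower and gripped again. The stem then measured about 22 mm between the jaws, against the 24 mm given.

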